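Knock a plaster mould out of its chuck and set it on the ware board

TASK

Pick up the mallet and knock the red ejector pin of the chuck fully home onto its collar with brisk blows (do not just lean on it slowly, and touch the pin with nothing but the mallet), so that the white plaster mould rises out of its ring without the mallet ever touching it. Put the mallet back on the green rubber mat, then lift the mould out and set it gently, right way up, on the free part of the pale wooden ware board. Leave the cup, the bowl and the jar where they are.

Things in the scene. Friction and masses are not known exactly. Their poses are not given: they have to be found in the camera images.
- chuck: Fixed machine on the bench: grey base plate 110 (x) x 250 (y) x 12 mm high, origin at the centre of its underside, z up. It carries an upright dark steel ring (axis at x 0, y -65 mm; outside diameter 84, bore 63.6, rim 70 mm above the bench) and a dark steel pin post (axis at x 0, y +70 mm; diameter 40 mm at the top, its top, the collar, 75 mm above the bench). A low housing 34 mm high joins them.
- ring_rim (a point): Centre of the ring's mouth, level with its rim, 70 mm above the bench; axes as the chuck's.
- pin_top (a point): Centre of the flat top of the red pin head (diameter 34, thickness 14 mm) on the pin post. 109 mm above the bench when the pin is up, 89 mm when it is fully home with the head on the collar.
- pin (a joint): How far the pin is driven down: 0 = up, 0.020 m = fully home. It needs about 8 to 12 N to move (a light spring, a friction collar and the mould's weight), stays wherever it is knocked to, and through a rocker raises the ejector under the mould by the same amount.
- mould_centre (a point): White plaster mould, a loose disc 60 mm in diameter and 28 mm high with a raised round centre (diameter 38, 4 mm higher) on top; about 0.15 kg. The point is on its axis, half-way up the 28 mm (14 mm above its underside); z up. At the start it sits in the ring with its disc 2 mm below the rim; with the pin home its edge stands 18 mm above the rim and can be gripped across its diameter.
- mallet_grip (a point): The place to hold the mallet: the centre of its wooden handle (22 mm wide, 30 mm high, 150 mm long), 65 mm from the middle of the head. x points along the handle to the head, z points up from the lower face. The mallet (about 0.45 kg) stands on its lower face on the mat, with the handle level and its centre line 38 mm above the face.
- mallet_face (a point): Centre of the lower striking face (50 x 50 mm, black) of the orange mallet head, 76 mm high; 65 mm beyond and 38 mm below the grip point; z points into the head, x along the handle away from the hand.
- mat: Green rubber mat, fixed, 200 (x) x 130 (y) x 4 mm; origin at the centre of its underside. The mallet's place.
- ware_board: Pale plywood board, fixed, 220 (x) x 130 (y) x 15 mm high; origin at the centre of its underside. The cup stands on its +x half; the -x half is free.
- cup: Bystander: terracotta cup, rim diameter 64, 60 mm high, loose on the ware board; origin at its underside.
- bowl: Bystander: pale bowl, rim diameter 100, 45 mm high, loose on the bench; origin at its underside.
- jar: Bystander: white jar with a blue cap, diameter 68, 85 mm high, loose on the bench; origin at its underside.
Things that resemble listed ones, but are neither listed nor needed, are in the scene too. Of the things like the part that bears mallet_grip, leave any that is blue; of the rest the larger one is meant. What is shaped like the part that bears mould_centre but orange is not meant.

How it is judged:
On the way, in this order (a step that is already met when the one before it is completed fails the run):
1. the mallet strikes the pin: the pin moves down at over 0.05 m/s with the mallet on it (velocity of joint pin above 0.05 m/s and contact force between mallet and pin above 0.5 N).
2. the pin is fully home (over 17 mm down) and the mould stands proud of the ring (its centre above the rim) (value of joint pin above 0.017 m and z of mould_centre in the frame of ring_rim above 0 m), for 0.2 s.
3. the mould is lifted clear of the ring (z of mould_centre in the frame of ring_rim above 0.018 m), for 0.1 s.
At the end, for the whole second after the job is handed in: The pin is still driven home (over 16 mm of 20), the mould stands level and at rest with its underside on the ware board and its axis over the board, and the mallet lies or stands at rest with its head over the mat (value of joint pin above 0.016 m and x of mould_centre in the frame of ware_board between -0.105 and 0.105 m and y of mould_centre in the frame of ware_board between -0.06 and 0.06 m and z of mould_centre in the frame of ware_board between 0.026 and 0.032 m and angle between mould_centre's own z axis and vertical below 0.1 rad and linear speed of each of mould, mallet below 0.02 m/s and x of mallet_face in the frame of mat between -0.1 and 0.1 m and y of mallet_face in the frame of mat between -0.065 and 0.065 m and height (world z) of mallet_face below 0.085 m); the robot touches nothing.
It fails at once if the robot touches the pin itself (contact force between any of the fingers, the arm and pin above 1 N).
It fails at once if the mallet touches the mould (contact force between mallet and mould above 1 N).
It fails at once if the mould is dropped or thrown onto the board: it moves at over 0.5 m/s over the board with no finger on it (a fall of more than about 13 mm) (contact force between the fingers and mould below 0.1 N and linear speed of mould above 0.5 m/s and x of mould_centre in the frame of ware_board between -0.13 and 0.13 m and y of mould_centre in the frame of ware_board between -0.085 and 0.085 m).
It fails at once if the cup, bowl or jar is moved by more than 25 mm (distance of any of cup, bowl, jar from where it was at the start of the episode above 0.025 m).
It also fails if it takes over 70 s, if anything falls off the work surface, if the arm or the gripper's body presses on something with over 40 N, if the wrist force passes 120 N, or if a joint passes its speed limit or range.

ROBOT

A 6-joint arm with a two-finger parallel gripper is mounted at the origin on the work surface. World frame = base frame: x ahead of the robot, y to its left, z up, the work surface at z = 0. Lengths are in m, angles in rad, forces in N, time in s.
With the tool pointing down it reaches from about 0.3 to 0.875 m from the base axis. Payload 6.4 kg.
Tool frame: the origin (TCP) lies midway between the tips of the shut fingers; the grasp point (between the pads) lies 19 mm behind it; z points along the fingers, y is the direction in which the jaws open and shut (so a half turn about z gives the same grasp; the last joint's range is limited). The gripper opens to 85 mm and grips with 20 to 120 N. Pads are 22 mm wide; open, the fingers measure 114 mm over their backs; the gripper's body (76 mm by 85 mm) begins 54 mm behind the grasp point. The pads swing forward as they close: fully open they stand 13 mm farther back than shut.
Start: joints at [-1.357, 0.181, 1.607, -0, 1.354, -0.206], TCP at [0.234, -0.525, 0.21] pointing down, gripper open.
Joint ranges: [-2.99, 2.99], [-0.89, 2.07], [0.3, 2.58], [-1.14, 4.28], [0, 2.63], [-3.12, 3.12]. Speed limits (rad/s): [2.57, 2.57, 3.01, 3.14, 3.14, 3.14].

INTERFACE

Orientations are given as a unit quaternion [w, x, y, z].
In Python, from bench import ctrl, optics, ticket gives the robot as it stands. The module is installed in compiled form; this text tells all that it offers.
- The arm moves only by the tool step_arm, never from a script. Its argument "targets" is text: rows parted by semicolons, each of 6 numbers parted by spaces: the shift along the tool's x, y, z in mm, then the turn, a rotation vector about the tool's x, y, z in rad. In form: dx dy dz rx ry rz; .... A call has 1 to 8 rows; each row is the pose to reach, as a shift and turn from the pose commanded when the call began, along the tool's axes at that moment; what a row does not reach only later rows make up. A row lasts 1/8 s, in which the tool goes at most 62.5 mm and 10.7 degrees, less where a joint would pass 70% of its speed; a pose out of reach is approached as far as the arm can. A call with a gripper value outside its range is refused whole. "grip" is the opening in per cent of the stroke, from 0 (shut) to 100 (fully open), set as the call begins (left out, the last holds). The fingers move at their own pace and stop on an object; the grip force is fixed at half the most. Time passes only in rows, so rows that repeat a pose let the fingers close. It gives the time, the measured TCP pose, the force and the opening at its end, in the units of the state.
- ctrl.get_obs(): the state, without advancing time (a new reading comes with each control period).
- optics.camera(name): name is "scene" or "side" or "wrist"; returns a dict with "image" (480x640x3 uint8, red, green, blue), "mtx" (3x3 intrinsics, pixels), "xyz" and "orientation" of the camera in the world. Camera axes: x right, y up, looking along -z (the intrinsics and any distortion apply to the point x, -y, -z); pixel columns grow to the right and rows downward; lengths in m; the calibration is good to about 2 mm. A picture is of the moment at which its call begins. There is no depth.
- ticket.hand_in(): hands the job in, once; it reports no verdict.
The state is a dict: "time_s": time; "q": joint angles; "dq": joint speeds; "joint_efforts": joint torques, N m; "eef_pos": TCP position; "eef_rot": TCP orientation; "wrist_force": force on the tool from outside, world axes, zero at the start; "torque": the same for the moment, N m; "opening": opening from 0.0 (shut) to 1.0 (fully open).
Only numpy, scipy, OpenCV 4.12 (cv2) and the standard library are available. Lean on these libraries where they do the work, as an engineer would, in place of code of your own. Each camera call takes 0.05 s, during which the arm holds its last target.

## Working session

There is one attempt and no reset: what is moved stays moved. The work goes in short steps, Python scripts to look and compute and a tool call to move; the robot and the scene stay as the last step left them, time stands still between calls to the robot, and variables do not carry over. Pictures are saved under pics/ and viewed, and the job is handed in when it is done.

Besides the shell and the picture viewer there is one more tool, called after ">>>" as name(argument=value, ...) on one line, values as JSON. step_arm: Moves the arm, as the interface text tells. Its arguments: {"type":"object","properties":{"targets":{"type":"string"},"grip":{"type":"number"}},"required":["targets"]}

```bash
mkdir -p pics; python3 - <<'E'
from bench import ctrl, optics
import cv2, numpy as np
o=ctrl.get_obs(); print(o)
for n in ["scene","side","wrist"]:
    c=optics.camera(n); cv2.imwrite(f"pics/{n}0.png",c["image"][:,:,::-1]); print(n,c["mtx"],c["xyz"],c["orientation"],[k for k in c])
E
```

```text
{'time_s': 0.0, 'q': array([-1.35730963e+00,  1.81543657e-01,  1.60801381e+00, -3.58495124e-05,
        1.35379871e+00, -2.06349998e-01]), 'dq': array([ 0.00115206, -0.00020765, -0.00043889, -0.00124819, -0.00057164,
       -0.00133469]), 'joint_efforts': array([ 1.10737470e-03, -4.44865680e+01, -3.51334584e+01, -7.17847934e-05,
        9.05827823e-03, -3.33964429e-06]), 'eef_pos': array([ 0.23422637, -0.52448   ,  0.20887992]), 'eef_rot': array([-8.81690495e-04,  9.78046745e-01,  2.08383751e-01, -2.06472860e-05]), 'wrist_force': array([-0.3774273 ,  0.74000419,  0.35080468]), 'torque': array([-0.04337005,  0.08098724,  0.00921462]), 'opening': 1.0023831172759685}
scene [[526.3479768    0.         308.49550784]
 [  0.         526.3479768  242.96069694]
 [  0.           0.           1.        ]] [1.2403849  0.20930373 0.78444885] [0.568695   0.26671858 0.31976837 0.70936266] ['image', 'mtx', 'xyz', 'orientation']
side [[499.33961319   0.         314.17102626]
 [  0.         499.33961319 237.99100033]
 [  0.           0.           1.        ]] [0.29890085 0.90856255 0.56444218] [-0.08561181 -0.06165739  0.51165631  0.85268799] ['image', 'mtx', 'xyz', 'orientation']
wrist [[423.12278331   0.         314.5380648 ]
 [  0.         423.12278331 243.12291167]
 [  0.           0.           1.        ]] [ 0.30735994 -0.4915515   0.37279207] [ 0.82868907 -0.13204274  0.0864908  -0.5369902 ] ['image', 'mtx', 'xyz', 'orientation']
```

View pics/scene0.png

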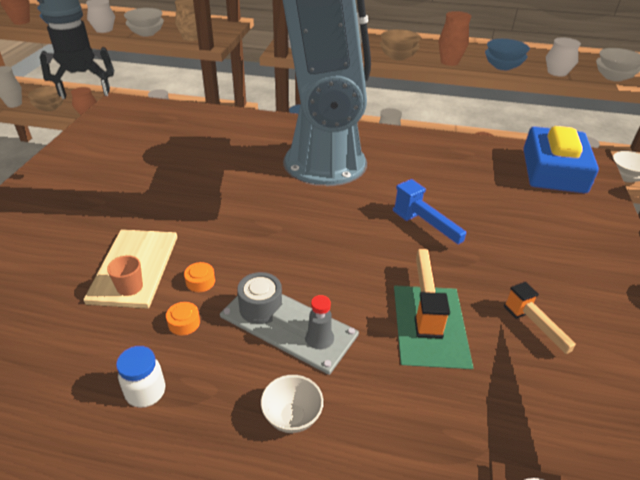

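View pics/side0.png

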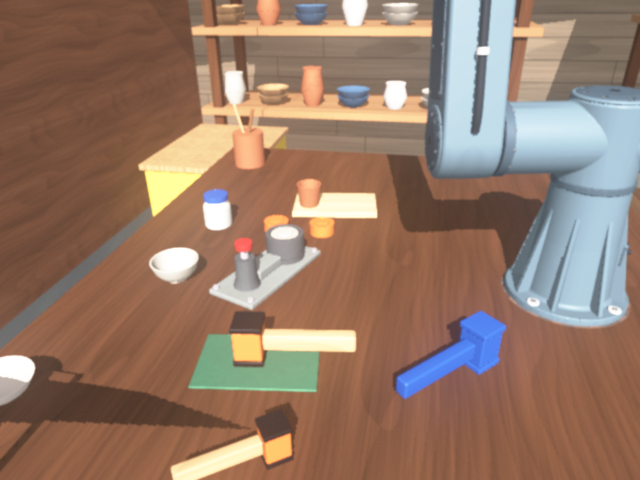

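View pics/wrist0.png

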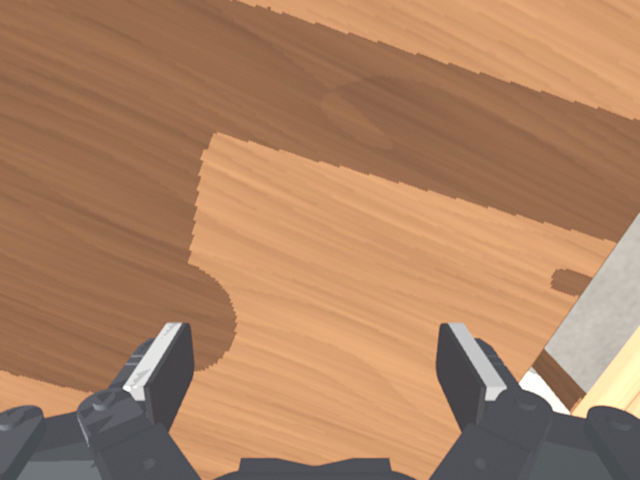

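Scene view: mallet candidates are the orange-headed one on the mat (433,315), a smaller orange one (523,300, off the mat) and a blue one (410,205). The mould is the white disc in the ring (260,290); the orange discs at (200,277) and (183,318) are decoys. I choose the larger orange mallet on the mat and check it in a close crop.

```bash
cat > h.py <<'E'
import numpy as np, cv2
from scipy.spatial.transform import Rotation as R
def rot(q): return R.from_quat([q[1],q[2],q[3],q[0]])
class Cam:
    def __init__(s,c):
        s.im=c["image"]; s.K=np.array(c["mtx"]); s.p=np.array(c["xyz"]); s.r=rot(c["orientation"])
        s.hsv=cv2.cvtColor(s.im,cv2.COLOR_RGB2HSV)
    def ray(s,uv):
        uv=np.atleast_2d(uv).astype(float)
        d=np.c_[(uv[:,0]-s.K[0,2])/s.K[0,0],-(uv[:,1]-s.K[1,2])/s.K[1,1],-np.ones(len(uv))]
        return s.r.apply(d)
    def plane(s,uv,z):
        d=s.ray(uv); return s.p+d*((z-s.p[2])/d[:,2])[:,None]
    def proj(s,P):
        x=s.r.inv().apply(np.atleast_2d(P)-s.p)
        return np.c_[s.K[0,0]*x[:,0]/-x[:,2]+s.K[0,2], s.K[1,1]*x[:,1]/x[:,2]+s.K[1,2]]
    def mask(s,lo,hi): return cv2.inRange(s.hsv,np.array(lo),np.array(hi))
def tri(c1,u1,c2,u2):
    d1=c1.ray(u1)[0];d2=c2.ray(u2)[0]
    A=np.c_[d1,-d2]; t=np.linalg.lstsq(A,c2.p-c1.p,rcond=None)[0]
    a=c1.p+d1*t[0]; b=c2.p+d2*t[1]; return (a+b)/2, np.linalg.norm(a-b)
def blobs(m,amin=60):
    n,l,st,ce=cv2.connectedComponentsWithStats(m)
    return [(ce[i],st[i],(l==i).astype(np.uint8)) for i in range(1,n) if st[i,4]>=amin]
E
python3 - <<'E'
from bench import optics
from h import *
import pickle
S=optics.camera("scene");D=optics.camera("side");pickle.dump((S,D),open("c0.pkl","wb"))
S=Cam(S);D=Cam(D)
a=cv2.resize(S.im[220:420,80:600],None,fx=1.5,fy=1.5,interpolation=cv2.INTER_CUBIC)
a=cv2.resize(S.im[230:380,210:480],None,fx=2.9,fy=2.9,interpolation=cv2.INTER_CUBIC)
b=cv2.resize(D.im[220:400,180:370],None,fx=3,fy=3,interpolation=cv2.INTER_CUBIC)
cv2.imwrite("pics/cs.png",a[:,:,::-1]);cv2.imwrite("pics/cd.png",b[:,:,::-1])
for n,c in(("S",S),("D",D)):
  for nm,lo,hi in (("red",(0,170,90),(4,255,255)),("orange",(8,190,120),(18,255,255)),("green",(60,80,30),(90,255,255)),("pale",(14,40,140),(30,150,255))):
    for ce,st,m in blobs(c.mask(lo,hi)): print(n,nm,ce.round(1),st)
E
```

```text
S red [320.6 303.7] [311 295  20  18 291]
S orange [199.4 276.5] [184 262  31  30 737]
S orange [516.7 303.2] [506 291  29  24 276]
S orange [182.7 317.9] [166 302  34  33 904]
S orange [430.1 322.9] [417 305  30  29 502]
S green [430.9 333.4] [ 395  287   78   81 3707]
S pale [145.  13.] [127   8  39  12 263]
S pale [401.   34.5] [389  30  32  11 205]
S pale [14.4 50.7] [  0  39  39  30 647]
S pale [618.7  54.2] [599  49  41  13 320]
S pale [53.4 66.4] [50 60 10 14 83]
S pale [158.6  79.6] [ 109   62   96   38 2236]
S pale [34.9 73.8] [ 20  67  23  13 103]
S pale [81.2 77.9] [ 62  70  40  17 366]
S pale [225.   85.7] [217  73  17  29 341]
S pale [ 3.  87.2] [  0  74   9  28 143]
S pale [260.6  92.5] [245  76  31  35 769]
S pale [291.4  92.5] [289  80   6  27 125]
S pale [484.5  83.2] [476  80  19   8  92]
S pale [47.6 90.6] [ 38  85  18  11 115]
S pale [493.6 115.2] [ 362   88  278   67 6749]
S pale [  7.8 130.3] [  0 122  19  16 212]
S pale [ 42.4 134.1] [ 28 126  35  19 364]
S pale [626.1 160.2] [613 151  27  22  83]
S pale [134.1 267. ] [  84  229   94   80 3848]
S pale [426.  27
[... 313 characters left out ...]
1  40.2] [193  36  12  10  79]
D pale [348.5  40.8] [326  37  42  13 145]
D pale [227.9  66.8] [222  60  14  22 161]
D pale [253.5  72. ] [247  60  22  31 252]
D pale [242.8 135.6] [ 138   63  289  155 9298]
D pale [407.5  69.8] [390  63  38  14 142]
D pale [311.4  76.4] [309  71   6  12  63]
D pale [375.6 143.6] [ 315  132  109   23 1012]
D pale [245.8 151.1] [243 137   8  30 124]
D pale [309.2 183.4] [305 180   9   8  62]
D pale [335.1 209.2] [ 292  192   86   45 1055]
D pale [273.2 220.8] [265 216  18  13 142]
D pale [306.8 340.7] [ 262  329   94   36 1378]
D pale [245.5 346.9] [230 334  31  27 715]
D pale [218.1 459.2] [ 171  435   93   45 1809]
D pale [277.6 448.6] [266 436  24  27 457]
```

View pics/cs.png

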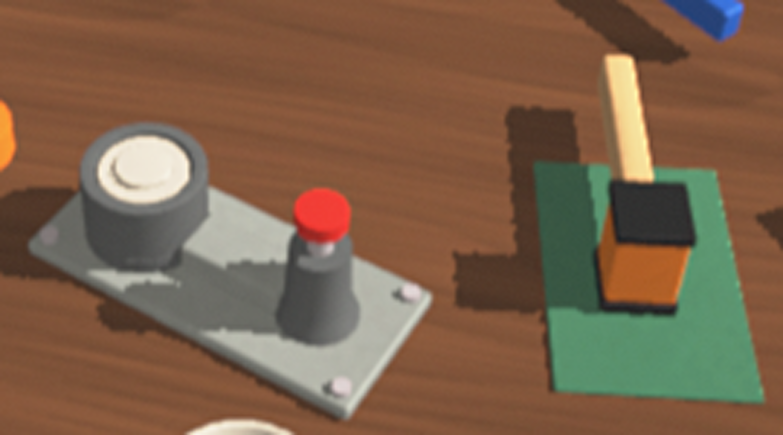

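View pics/cd.png

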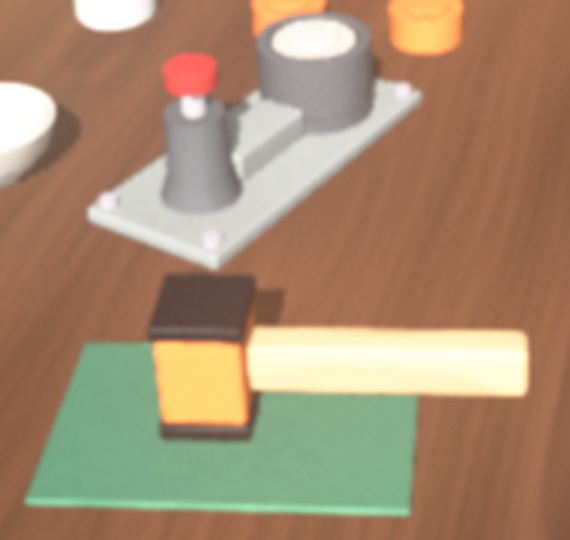

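The crop confirms it: the mallet on the mat has the larger head (top face at about crop (650,213)), with the handle pointing toward the robot. The pin head is red at (321,215), and the white mould is in the dark ring at (143,170). Next I measure.

```bash
python3 - <<'E'
from h import *
import pickle
np.set_printoptions(precision=4,suppress=True)
S,D=[Cam(x) for x in pickle.load(open("c0.pkl","rb"))]
cs=lambda l:np.array(l)/2.9+np.array([210,230])-.3
cd=lambda l:np.array(l)/3+np.array([180,220])-.3
def rep(n,P):
    e=np.linalg.norm(np.roll(P,-1,0)-P,axis=1); print(n,P[:,:2].tolist(),"c",P.mean(0),"edges",e,"yaw",np.degrees(np.arctan2(*(P[1]-P[0])[[1,0]])))
rep("headS",S.plane(cs([(613,183),(685,184),(694,243),(612,241)]),.080))
rep("headD",D.plane(cd([(165,275),(253,278),(248,338),(150,333)]),.080))
rep("matS",S.plane(cs([(535,163),(716,171),(763,401),(555,390)]),.004))
rep("matD",D.plane(cd([(88,344),(418,395),(410,510),(28,502)]),.004))
rep("plateS",S.plane(cs([(30,245),(430,297),(347,412)]),.012))
rep("boardS",S.plane([(122.5,230.5),(177.5,233.),(152,304),(86.5,301)],.015))
# handle end & side
hs=cs([(603,57),(632,57)]);print("handle end top S",S.plane(hs,.057),"D",D.plane(cd([(527,332)]),.057))
for n,c in(("S",S),("D",D)):
    h=c.hsv; m=((h[...,0]<6)|(h[...,0]>172))&(h[...,1]>190)&(h[...,2]>120); m=m.astype(np.uint8)*255
    for ce,st,mm in blobs(m,80): print(n,"red",ce,st)
    m=c.mask((0,0,150),(40,60,255))
    for ce,st,mm in blobs(m,80): 
        if st[1]>180: print(n,"white",ce,st)
E
```

```text
headS [[0.5308607686307625, 0.28039604975747706], [0.5213617769653117, 0.3255204363453698], [0.5712133188126048, 0.33180384603275154], [0.580884255191431, 0.28237159550181157]] c [0.5511 0.305  0.08  ] edges [0.0461 0.0502 0.0504 0.0501] yaw 101.88758907295279
headD [[0.5722537669273946, 0.2898873734671251], [0.5243575698864912, 0.2835879214820416], [0.5117542774434237, 0.3330709993522606], [0.5625511094259186, 0.3386652019109263]] c [0.5427 0.3113 0.08  ] edges [0.0483 0.0511 0.0511 0.0497] yaw -172.5072928350342
matS [[0.44687259482366004, 0.232244476932032], [0.42567919618399386, 0.35956383752625887], [0.6216118774936531, 0.38841217142609663], [0.641871544228386, 0.2621501588097312]] c [0.534  0.3106 0.004 ] edges [0.1291 0.198  0.1279 0.1973] yaw 99.45072097538191
matD [[0.6362958418793875, 0.26585375860894134], [0.4365317217934084, 0.2730272918225357], [0.42302320632530993, 0.3591905162940643], [0.6168692192645806, 0.39140486539011676]] c [0.5282 0.3224 0.004 ] edges [0.1999 0.0872 0.1965 0.127 ] yaw 177.94339122294502
plateS [[0.6080908656414228, -0.09069070013595784], [0.59261
[... 553 characters left out ...]
 261]
S white [259.1317 288.265 ] [243 277  33  24 615]
S white [292.0112 309.984 ] [274 294  38  28 626]
S white [327.9655 346.4702] [ 281  318   78   55 1393]
S white [254.2642 325.4151] [241 323  28   7 106]
S white [144.9408 388.3908] [ 119  359   47   48 1131]
S white [287.3393 400.3488] [ 261  375   62   56 2116]
D white [340.1261 206.2997] [ 293  194   84   24 1538]
D white [217.3574 215.8057] [203 201  29  30 705]
D white [266.6944 268.6638] [ 209  224  112   86 3685]
D white [173.9856 263.7617] [ 149  247   50   37 1322]
D white [309.1374 340.8218] [ 263  332   92   19 1470]
D white [ 14.2726 375.8672] [   0  355   36   50 1295]
D white [218.161  462.2527] [ 174  442   87   38 1025]
```

```bash
cat >> h.py <<'E'
def plan(o,pos,yaw_deg,tilt=None):
    """shift (mm) and rotvec in tool axes from the present pose to a tool-down pose with tool x at yaw"""
    r0=rot(o["eef_rot"]); y=np.radians(yaw_deg)
    r1=R.from_matrix(np.array([[np.cos(y),np.sin(y),0],[np.sin(y),-np.cos(y),0],[0,0,-1]]))
    d=r0.inv().apply(np.array(pos)-o["eef_pos"])*1000; rv=(r0.inv()*r1).as_rotvec()
    return d.round(1),rv.round(4)
def show():
    from bench import ctrl
    o=ctrl.get_obs(); print("t",round(o["time_s"],2),"p",o["eef_pos"].round(4),"x-axis",rot(o["eef_rot"]).as_matrix()[:,0].round(3),"F",o["wrist_force"].round(1),"open",round(o["opening"],3),"q",o["q"].round(2)); return o
E
python3 - <<'E'
from h import *
import pickle
np.set_printoptions(precision=4,suppress=True)
S,D=[Cam(x) for x in pickle.load(open("c0.pkl","rb"))]
o=show(); print(plan(o,(0.47,.285,.24),8.6))
m=((S.hsv[...,0]<6)|(S.hsv[...,0]>172))&(S.hsv[...,1]>190)&(S.hsv[...,2]>120)
print("pin S mid-height .102",S.plane([320.5,304],.102))
print("ring mouth/mould S", S.plane([258.9,288.3],.070))
print("D pin(243.3,245.5)",D.plane([180+190/3,220+77/3],.102), "mould D",D.plane([180+314/3,220+42/3],.070))
E
```

```text
t 0.25 p [ 0.2343 -0.5248  0.2094] x-axis [0.913 0.408 0.   ] F [ 0.5 -0.4  0.3] open 1.001 q [-1.36  0.18  1.61  0.    1.35 -0.21]
(array([ 545.3, -643.5,  -30. ]), array([-0.0009, -0.0001,  0.2697]))
pin S mid-height .102 [[0.6202 0.1072 0.102 ]]
ring mouth/mould S [[ 0.5779 -0.0186  0.07  ]]
D pin(243.3,245.5) [[0.6171 0.1133 0.102 ]] mould D [[ 0.5685 -0.0072  0.07  ]]
```

>>> step_arm(targets="0 0 -30 0 0 0; 270 -320 -30 0 0 0.13; 270 -320 -30 0 0 0.13; 270 -320 -30 0 0 0.13; 270 -320 -30 0 0 0.13; 270 -320 -30 0 0 0.13; 270 -320 -30 0 0 0.13; 270 -320 -30 0 0 0.13", grip=100)

```text
time_s: 1.25
eef_pos: [0.3507, -0.1205, 0.24]
eef_rot: [0.0, 0.989, 0.145, 0.0]
wrist_force: [0.3, -0.5, 0.5]
opening: 0.998
```

```bash
python3 - <<'E'
from h import *
o=show(); print(plan(o,(0.47,.285,.24),8.6))
E
```

```text
t 1.25 p [ 0.3507 -0.1205  0.24  ] x-axis [0.958 0.287 0.001] F [ 0.3 -0.5  0.5] open 0.998 q [-0.65 -0.35  2.04  0.    1.45  0.63]
(array([ 230.6, -354.3,   -0. ]), array([ 0.0005, -0.0009,  0.1408]))
```

>>> step_arm(targets="231 -354 0 0 0 0.141; 231 -354 0 0 0 0.141; 231 -354 0 0 0 0.141; 231 -354 0 0 0 0.141; 231 -354 0 0 0 0.141; 231 -354 0 0 0 0.141; 231 -354 0 0 0 0.141; 231 -354 0 0 0 0.141")

```text
time_s: 2.25
eef_pos: [0.4706, 0.2855, 0.2389]
eef_rot: [-0.0, 0.997, 0.076, -0.001]
wrist_force: [-0.4, 0.1, -1.3]
opening: 1.001
```

```bash
python3 - <<'E'
from h import *
from bench import optics
import pickle
o=show()
w=optics.camera("wrist"); pickle.dump(w,open("w1.pkl","wb")); cv2.imwrite("pics/w1.png",w["image"][:,:,::-1]); print(w["xyz"])
E
```

```text
t 2.25 p [0.4706 0.2855 0.2389] x-axis [ 0.988  0.153 -0.001] F [-0.4  0.1 -1.3] open 1.001 q [0.33 0.1  1.64 0.   1.4  1.75]
[0.5497865  0.29835121 0.40261498]
```

View pics/w1.png

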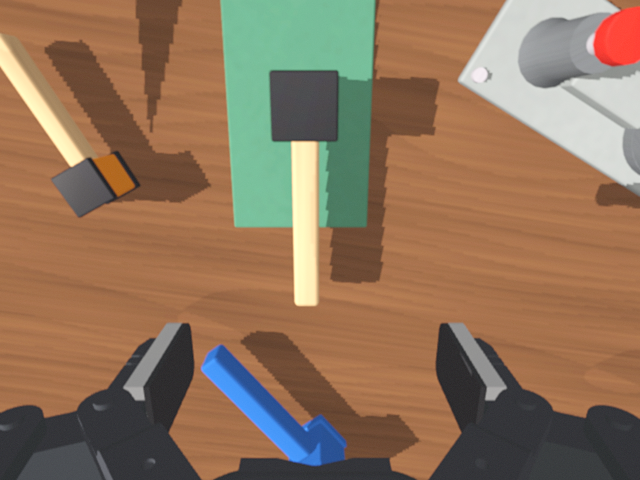

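Wrist view: the mallet head's top face has corners (270,72), (337,70), (338,141) and (271,141). The handle runs down to (306,305). The smaller mallet is at (95,185) and the blue one at (270,410).

```bash
python3 - <<'E'
from h import *
import pickle
np.set_printoptions(precision=4,suppress=True)
W=Cam(pickle.load(open("w1.pkl","rb")))
P=W.plane([(270,72),(337.5,70.5),(338.5,141),(271,141)],.080)
print(P[:,:2],P.mean(0),np.linalg.norm(np.roll(P,-1,0)-P,axis=1))
H=W.plane([(294,305),(319,305),(317.5,143),(291,143)],.057);print(H[:,:2])
e=H[:2].mean(0);f=H[2:].mean(0);c=P.mean(0)
print("len end-head",np.linalg.norm((c-e)[:2]),"yaw e-f",np.degrees(np.arctan2(*(f-e)[[1,0]])),"e-c",np.degrees(np.arctan2(*(c-e)[[1,0]])),"edge yaws",[np.degrees(np.arctan2(*v)) for v in ((P[0]-P[3])[[1,0]],(P[1]-P[2])[[1,0]])])
M=W.plane([(220,0),(235,227),(367,227),(375,0)],.004);print("mat",M[:,:2],np.linalg.norm(M[2]-M[1]))
# small mallet head top size
Q=W.plane([(52,184),(78,216),(117,193),(90,160)],.06);print("small",np.linalg.norm(np.roll(Q,-1,0)-Q,axis=1))
E
```

```text
[[0.566  0.3329]
 [0.5743 0.2858]
 [0.5264 0.2768]
 [0.5187 0.3264]] [0.5463 0.3055 0.08  ] [0.0478 0.0487 0.0502 0.0477]
[[0.3762 0.2903]
 [0.3796 0.268 ]
 [0.5207 0.2916]
 [0.5174 0.3124]]
len end-head 0.17050359779386579 yaw e-f 9.201814392386437 e-c 8.888480355450076 edge yaws [np.float64(7.828912965975005), np.float64(10.671708874962215)]
mat [[0.6188 0.389 ]
 [0.4244 0.3579]
 [0.4442 0.2301]
 [0.6386 0.2612]] 0.12931564766613107
small [0.0316 0.0404 0.0321 0.0393]
```

```bash
python3 - <<'E'
from h import *
o=show(); print(plan(o,(0.482,.2953,.022),9.1))
E
```

```text
t 2.3 p [0.4703 0.2838 0.239 ] x-axis [ 0.988  0.151 -0.002] F [ 0.5  0.8 -0.6] open 0.999 q [ 0.33  0.1   1.64 -0.    1.4   1.75]
(array([ 13.7,  -9.7, 216.9]), array([ 0.0004,  0.0015, -0.0069]))
```

>>> step_arm(targets="13 -9 60 0 0 -0.007; 13 -9 115 0 0 -0.007; 13 -9 165 0 0 -0.007; 13 -9 200 0 0 -0.007; 13 -9 217 0 0 -0.007; 13 -9 217 0 0 -0.007", grip=100)

```text
time_s: 3.05
eef_pos: [0.4818, 0.2924, 0.0224]
eef_rot: [0.0, 0.997, 0.077, -0.001]
wrist_force: [0.5, 0.0, -0.0]
opening: 1.001
```

```bash
python3 - <<'E'
from h import *
from bench import optics
o=show()
w=optics.camera("wrist"); cv2.imwrite("pics/w2.png",w["image"][:,:,::-1])
s=optics.camera("side"); cv2.imwrite("pics/d2.png",cv2.resize(s["image"][200:440,150:470],None,fx=2.5,fy=2.5)[:,:,::-1])
E
```

```text
t 3.05 p [0.4818 0.2924 0.0224] x-axis [ 0.988  0.154 -0.002] F [ 0.5  0.  -0. ] open 1.001 q [ 0.33  0.4   1.76 -0.    0.99  1.75]
```

View pics/w2.png

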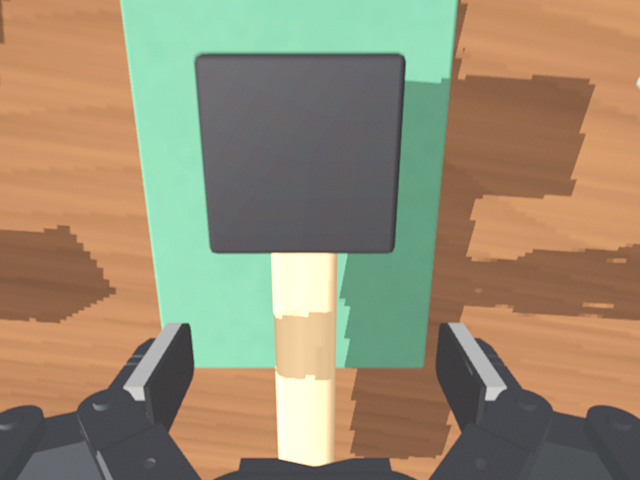

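View pics/d2.png

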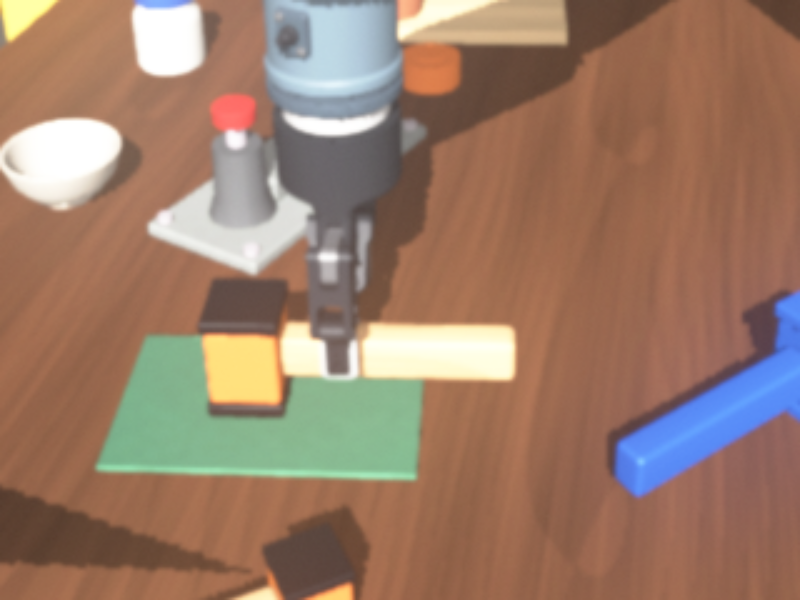

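The fingers straddle the handle (305,400), about 3 mm off centre. I'll shift 3 mm and close.

>>> step_arm(targets="0 -3 0 0 0 0; 0 -3 0 0 0 0; 0 -3 0 0 0 0; 0 -3 0 0 0 0; 0 -3 0 0 0 0; 0 -3 0 0 0 0; 0 -3 0 0 0 0; 0 -3 0 0 0 0", grip=0)

```text
time_s: 4.15
eef_pos: [0.4818, 0.2962, 0.0232]
eef_rot: [-0.0, 0.997, 0.078, 0.0]
wrist_force: [-2.8, -1.2, 5.1]
opening: 0.235
```

>>> step_arm(targets="0 0 -20 0 0 0; 0 0 -50 0 0 0; 0 0 -90 0 0 0; 0 0 -130 0 0 0; 0 0 -165 0 0 0; 0 0 -175 0 0 0; 0 0 -175 0 0 0")

```text
time_s: 5.03
eef_pos: [0.4813, 0.2961, 0.1968]
eef_rot: [0.0, 0.997, 0.078, -0.001]
wrist_force: [-0.6, 0.4, -6.1]
opening: 0.237
```

```bash
python3 - <<'E'
from h import *
from bench import optics
import pickle
o=show()
w=optics.camera("wrist");pickle.dump(w,open("w3.pkl","wb")); cv2.imwrite("pics/w3.png",w["image"][:,:,::-1])
s=optics.camera("side"); pickle.dump(s,open("d3.pkl","wb"));cv2.imwrite("pics/d3.png",cv2.resize(s["image"][100:400,100:500],None,fx=2,fy=2)[:,:,::-1])
E
```

```text
t 5.03 p [0.4813 0.2961 0.1968] x-axis [ 0.988  0.155 -0.001] F [-0.6  0.4 -6.1] open 0.237 q [0.34 0.17 1.64 0.   1.33 1.76]
```

View pics/w3.png

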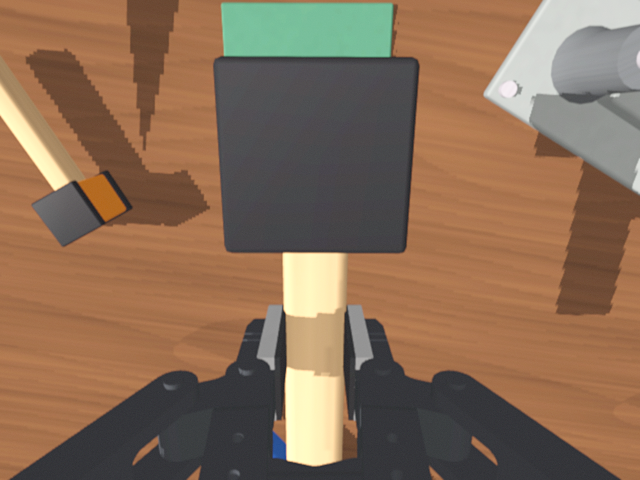

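View pics/d3.png

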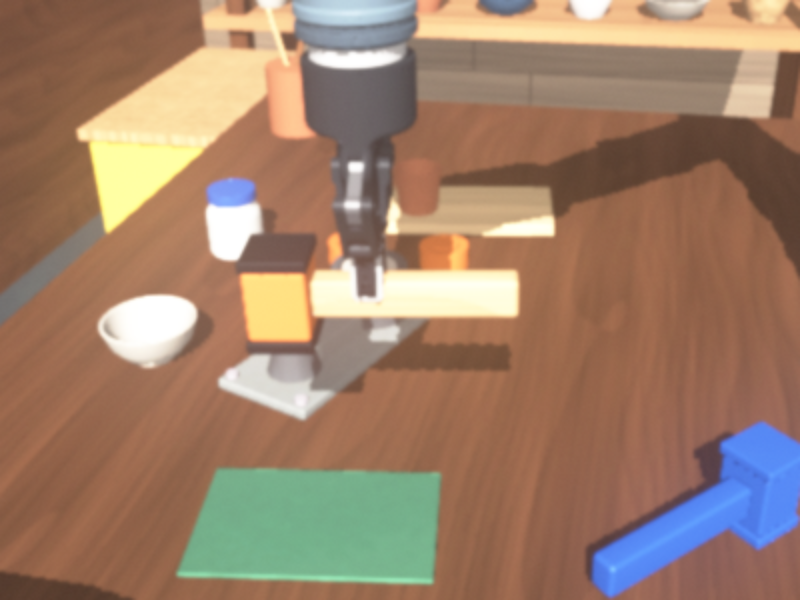

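```bash
python3 - <<'E'
from h import *
import pickle
np.set_printoptions(precision=4,suppress=True)
W=Cam(pickle.load(open("w3.pkl","rb")));o=show()
P=W.plane([(215,58),(418,58),(407,252),(226,252)],o["eef_pos"][2]+.057);c=P.mean(0)
print(P[:,:2],c,np.linalg.norm(np.roll(P,-1,0)-P,axis=1)); off=rot(o["eef_rot"]).inv().apply(c-o["eef_pos"]);print("head in tool",off)
y=np.radians(9);off=np.array([.065,0])
t=np.array([.6175,.1085])-np.array([np.cos(y),np.sin(y)])*.065
print(t,plan(o,(*t,.168),9.0))
E
```

```text
t 5.12 p [0.4804 0.2957 0.1953] x-axis [ 0.988  0.155 -0.004] F [-0.4  0.2 -5.6] open 0.236 q [0.34 0.17 1.65 0.   1.33 1.76]
[[0.5669 0.3339]
 [0.5744 0.2867]
 [0.5267 0.2784]
 [0.5191 0.3269]] [0.5468 0.3065 0.2523] [0.0478 0.0484 0.0491 0.0484]
head in tool [ 0.067  -0.0003 -0.0573]
[0.5533 0.0983] (array([ 41.5, 206.3,  27.3]), array([ 0.0007,  0.004 , -0.0013]))
```

>>> step_arm(targets="40 50 0 0 0 0; 40 100 0 0 0 0; 40 150 0 0 0 0; 40 190 10 0 0 0; 40 207 25 0 0 0; 40 207 29 0 0 0; 40 207 29 0 0 0")

```text
time_s: 6.0
eef_pos: [0.5525, 0.0991, 0.1676]
eef_rot: [-0.0, 0.997, 0.078, -0.001]
wrist_force: [-0.0, 0.4, -3.4]
opening: 0.238
```

```bash
python3 - <<'E'
from h import *
from bench import optics
import pickle
o=show()
w=optics.camera("scene");pickle.dump(w,open("s4.pkl","wb")); cv2.imwrite("pics/s4.png",cv2.resize(w["image"][190:390,200:460],None,fx=3,fy=3)[:,:,::-1])
s=optics.camera("side"); pickle.dump(s,open("d4.pkl","wb"));cv2.imwrite("pics/d4.png",cv2.resize(s["image"][150:330,180:420],None,fx=3,fy=3)[:,:,::-1])
w=optics.camera("wrist");pickle.dump(w,open("w4.pkl","wb"));cv2.imwrite("pics/w4.png",w["image"][:,:,::-1])
E
```

```text
t 6.0 p [0.5525 0.0991 0.1676] x-axis [ 0.988  0.156 -0.002] F [-0.   0.4 -3.4] open 0.238 q [-0.03  0.19  1.68  0.    1.27  1.38]
```

View pics/s4.png

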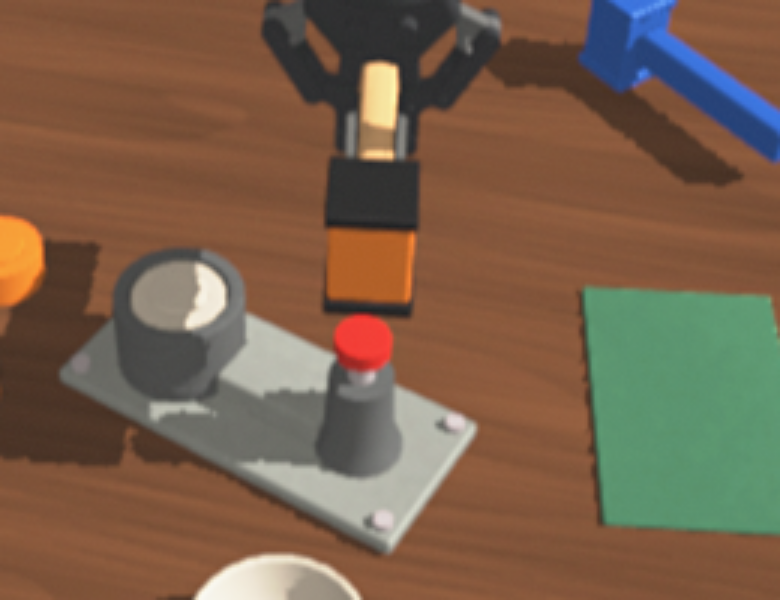

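View pics/d4.png

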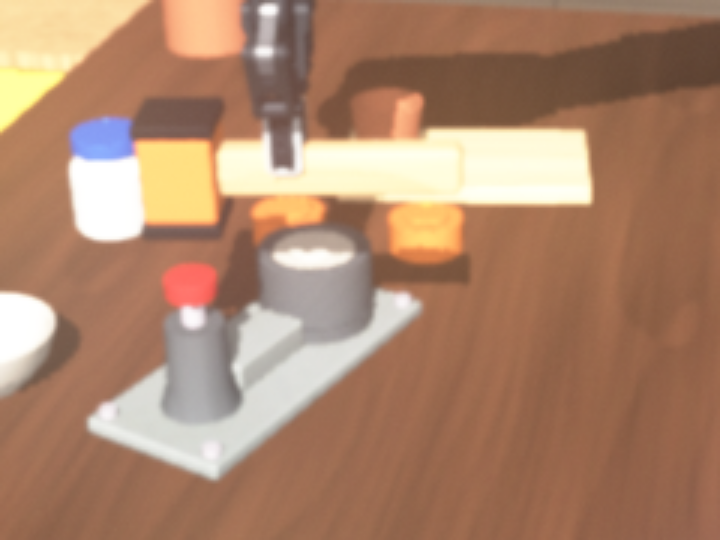

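View pics/w4.png

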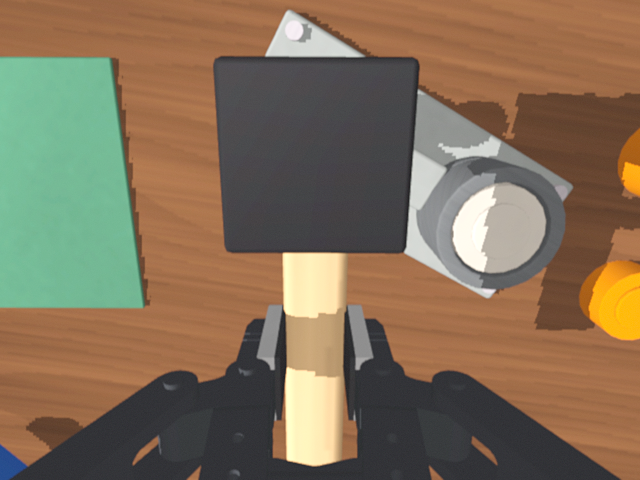

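```bash
python3 - <<'E'
from h import *
import pickle
np.set_printoptions(precision=4,suppress=True)
o=show()
S=Cam(pickle.load(open("s4.pkl","rb")));D=Cam(pickle.load(open("d4.pkl","rb")));W=Cam(pickle.load(open("w4.pkl","rb")))
zf=.1676-.019
cs=lambda l:np.array(l)/3+np.array([200,190])-.33
cd=lambda l:np.array(l)/3+np.array([180,150])-.33
# top face of head corners, z=zf+.076
def yx(a): return np.array([np.cos(np.radians(a)),np.sin(np.radians(a))])
hs=S.plane(cs([(332,158),(420,160),(417,227),(326,223)]),zf+.076);hd=D.plane(cd([(140,101),(222,98),(223,138),(133,137)]),zf+.076)
print("head S",hs.mean(0),"D",hd.mean(0),"tri-pred",o["eef_pos"][:2]+.066*yx(9))
print("pin S",S.plane(cs([363,337]),.109),"D",D.plane(cd([191,279]),.109))
print("pin S mid",S.plane(cs([363,343.5]),.102),"D",D.plane(cd([191,286]),.102))
print("tri",tri(S,cs([363,343.5]),D,cd([191,286])), "head tri",tri(S,S.proj(hs.mean(0)),D,D.proj(hd.mean(0))))
m=W.plane([(453,230),(547,230),(500,183),(500,272)],.068);print("mould W",m, m[:2].mean(0),m[2:].mean(0))
r=W.plane([(434,230),(564,224)],.070);print("ring W",r,r.mean(0),np.linalg.norm(r[0]-r[1]))
E
```

```text
t 6.15 p [0.5535 0.0992 0.1691] x-axis [0.988 0.157 0.001] F [ 0.3  0.1 -3.9] open 0.243 q [-0.03  0.19  1.68  0.    1.27  1.38]
head S [0.6235 0.1103 0.2246] D [0.6097 0.1241 0.2246] tri-pred [0.6187 0.1095]
pin S [[0.6219 0.1077 0.109 ]] D [[0.6162 0.114  0.109 ]]
pin S mid [[0.6205 0.1076 0.102 ]] D [[0.618  0.1108 0.102 ]]
tri (array([0.6191, 0.1075, 0.1003]), np.float64(0.00038374823451112184)) head tri (array([0.6158, 0.109 , 0.2179]), np.float64(0.00044287591506382725))
mould W [[ 0.5696  0.0111  0.068 ]
 [ 0.5793 -0.0494  0.068 ]
 [ 0.6042 -0.0102  0.068 ]
 [ 0.546  -0.0278  0.068 ]] [ 0.5744 -0.0192  0.068 ] [ 0.5751 -0.019   0.068 ]
ring W [[ 0.5682  0.024   0.07  ]
 [ 0.5853 -0.0577  0.07  ]] [ 0.5767 -0.0169  0.07  ] 0.08342050686968104
```

>>> step_arm(targets="0 0 22 0 0 0; 0 0 52 0 0 0; 0 0 25 0 0 0; 0 0 25 0 0 0; 0 0 25 0 0 0")

```text
time_s: 6.78
eef_pos: [0.5536, 0.0984, 0.144]
eef_rot: [0.0, 0.997, 0.078, 0.001]
wrist_force: [0.1, -1.0, -4.4]
opening: 0.238
```

```bash
python3 - <<'E'
from h import *
from bench import optics
import pickle
o=show()
w=optics.camera("scene"); cv2.imwrite("pics/s5.png",cv2.resize(w["image"][190:390,200:460],None,fx=3,fy=3)[:,:,::-1])
s=optics.camera("side"); cv2.imwrite("pics/d5.png",cv2.resize(s["image"][150:330,180:420],None,fx=3,fy=3)[:,:,::-1])
E
```

```text
t 6.78 p [0.5536 0.0984 0.144 ] x-axis [0.988 0.156 0.001] F [ 0.1 -1.  -4.4] open 0.238 q [-0.04  0.22  1.7   0.    1.22  1.38]
```

View pics/s5.png

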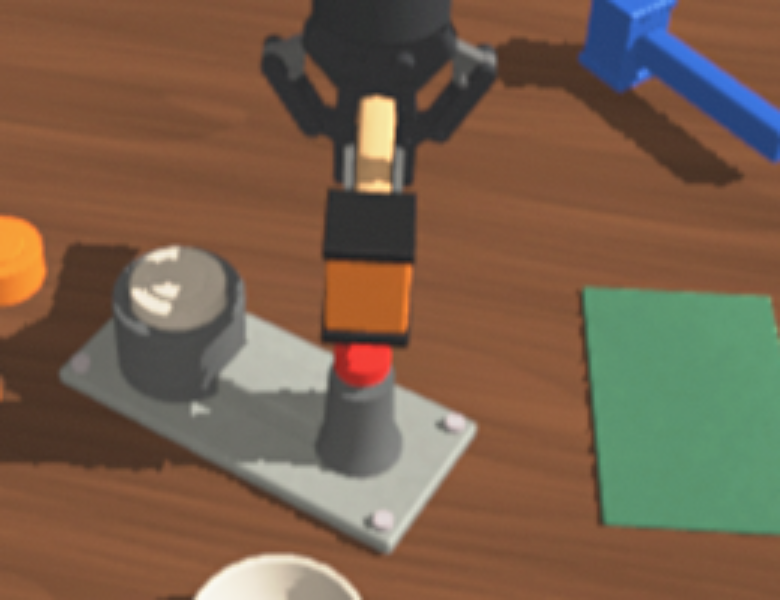

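View pics/d5.png

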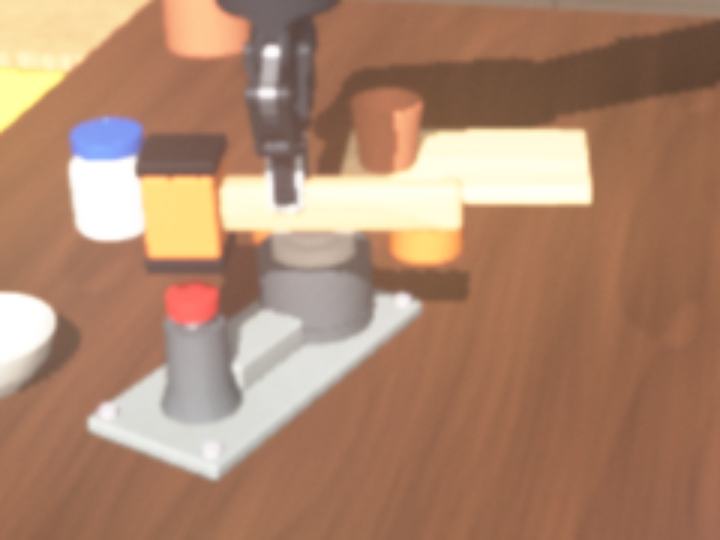

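The first blow drove the pin most of the way: the head's lower edge is just above the collar, and the mallet is still level. I'll give it the finishing blow.

>>> step_arm(targets="0 0 12 0 0 0; 0 0 39 0 0 0; 0 0 10 0 0 0; 0 0 -30 0 0 0; 0 0 -30 0 0 0; 0 0 -30 0 0 0")

```text
time_s: 7.62
eef_pos: [0.5524, 0.0979, 0.172]
eef_rot: [-0.0, 0.997, 0.078, -0.001]
wrist_force: [-0.4, -0.7, -5.7]
opening: 0.237
```

```bash
python3 - <<'E'
from h import *
from bench import optics
import pickle
o=show()
w=optics.camera("scene"); pickle.dump(w,open("s6.pkl","wb"));cv2.imwrite("pics/s6.png",cv2.resize(w["image"][190:390,200:460],None,fx=3,fy=3)[:,:,::-1])
s=optics.camera("side");pickle.dump(s,open("d6.pkl","wb")); cv2.imwrite("pics/d6.png",cv2.resize(s["image"][150:330,180:420],None,fx=3,fy=3)[:,:,::-1])
E
```

```text
t 7.62 p [0.5524 0.0979 0.172 ] x-axis [ 0.988  0.155 -0.002] F [-0.4 -0.7 -5.7] open 0.237 q [-0.04  0.19  1.68  0.    1.28  1.38]
```

View pics/s6.png

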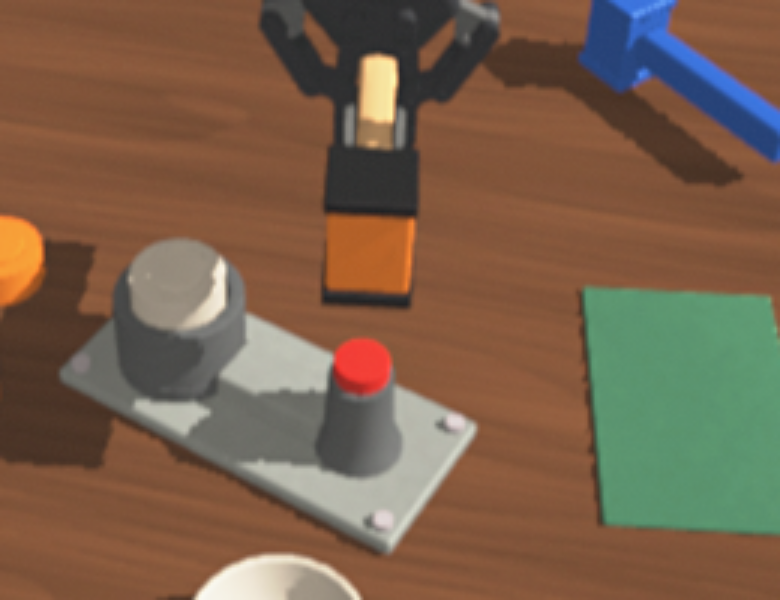

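View pics/d6.png

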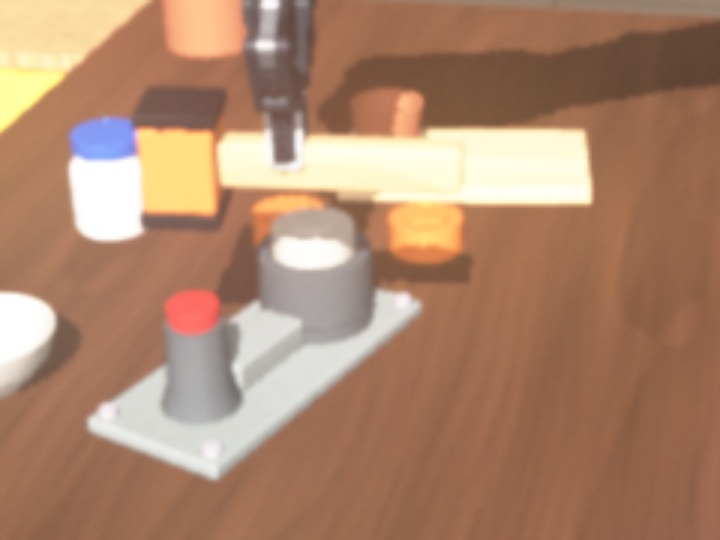

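```bash
python3 - <<'E'
from h import *
import pickle
np.set_printoptions(precision=4,suppress=True)
def red(c):
    h=c.hsv.astype(int);im=c.im.astype(int); m=((im[...,0]>120)&(im[...,0]>2.2*im[...,1])&(im[...,0]>2.2*im[...,2])&((h[...,0]<5)|(h[...,0]>174))).astype(np.uint8)
    return [(ce.round(1),st) for ce,st,_ in blobs(m,60) if 220<ce[1]<340 and 220<ce[0]<340]
s0,d0=pickle.load(open("c0.pkl","rb"))
for a,b in((s0,d0),(pickle.load(open("s6.pkl","rb")),pickle.load(open("d6.pkl","rb")))):
    S,D=Cam(a),Cam(b);r,q=red(S),red(D);print(r,q)
    if r and q: print(tri(S,r[0][0],D,q[0][0]))
E
```

```text
[(array([320.6, 303.9]), array([311, 295,  20,  19, 296], dtype=int32))] [(array([243.1, 244.3]), array([235, 238,  17,  14, 194], dtype=int32))]
(array([0.6196, 0.1074, 0.1016]), np.float64(0.00014698526429691313))
[(array([320.2, 311.6]), array([311, 303,  19,  18, 287], dtype=int32))] [(array([244.2, 252.8]), array([236, 247,  17,  13, 165], dtype=int32))]
(array([0.6196, 0.107 , 0.082 ]), np.float64(0.0008121862909165404))
```

The pin dropped 19.6 mm, so it is home, and the mould stands proud. Now I'll take the mallet back to the mat.

```bash
python3 - <<'E'
from h import *
o=show(); print(plan(o,(0.480,.296,.0235),9))
E
```

```text
t 7.72 p [0.5519 0.098  0.1714] x-axis [ 0.988  0.155 -0.004] F [ 0.3 -0.2 -4.7] open 0.234 q [-0.04  0.19  1.68  0.    1.28  1.38]
(array([ -39.7, -206.7,  148.2]), array([-0.0008,  0.0039, -0.0013]))
```

>>> step_arm(targets="-10 -50 0 0 0 0; -20 -100 0 0 0 0; -30 -150 0 0 0 0; -40 -190 20 0 0 0; -40 -206 60 0 0 0; -40 -206 95 0 0 0; -40 -206 115 0 0 0; -40 -206 125 0 0 0")

```text
time_s: 8.72
eef_pos: [0.4799, 0.2946, 0.0459]
eef_rot: [0.001, 0.997, 0.078, -0.002]
wrist_force: [0.3, 0.4, -3.8]
opening: 0.239
```

>>> step_arm(targets="0 0 10 0 0 0; 0 0 18 0 0 0; 0 0 22 0 0 0; 0 0 24 0 0 0; 0 0 24 0 0 0")

```text
time_s: 9.35
eef_pos: [0.4821, 0.2953, 0.025]
eef_rot: [-0.0, 0.997, 0.078, 0.0]
wrist_force: [0.4, -0.0, -4.1]
opening: 0.24
```

```bash
python3 - <<'E'
from h import *
from bench import optics
o=show()
s=optics.camera("side"); cv2.imwrite("pics/d7.png",cv2.resize(s["image"][200:440,150:470],None,fx=2.5,fy=2.5)[:,:,::-1])
E
```

```text
t 9.35 p [0.4821 0.2953 0.025 ] x-axis [0.988 0.155 0.   ] F [ 0.4 -0.  -4.1] open 0.24 q [0.34 0.39 1.75 0.   0.99 1.75]
```

View pics/d7.png

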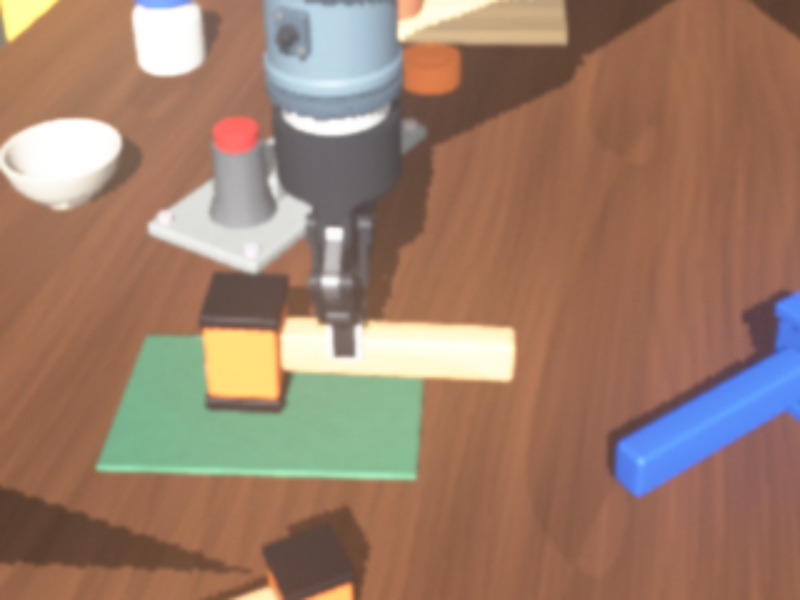

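The mallet is level about 2 mm above the mat and the wrist still carries its weight. I'll lower it a little more.

>>> step_arm(targets="0 0 1 0 0 0; 0 0 2 0 0 0; 0 0 2 0 0 0")

```text
time_s: 9.78
eef_pos: [0.4819, 0.2952, 0.0227]
eef_rot: [0.0, 0.997, 0.078, -0.0]
wrist_force: [-0.1, 0.7, -3.5]
opening: 0.235
```

>>> step_arm(targets="0 0 1 0 0 0; 0 0 2 0 0 0; 0 0 2 0 0 0")

```text
time_s: 10.15
eef_pos: [0.4818, 0.2952, 0.0214]
eef_rot: [0.0, 0.997, 0.078, -0.0]
wrist_force: [-5.5, -2.0, 4.4]
opening: 0.238
```

>>> step_arm(targets="0 0 0 0 0 0; 0 0 0 0 0 0; 0 0 0 0 0 0; 0 0 0 0 0 0; 0 0 -30 0 0 0; 0 0 -90 0 0 0; 0 0 -150 0 0 0; 0 0 -200 0 0 0", grip=100)

```text
time_s: 11.15
eef_pos: [0.4823, 0.2954, 0.2235]
eef_rot: [-0.0, 0.997, 0.078, 0.001]
wrist_force: [0.9, -0.1, -0.3]
opening: 0.996
```

```bash
python3 - <<'E'
from h import *
from bench import optics
o=show()
s=optics.camera("wrist"); cv2.imwrite("pics/w8.png",s["image"][:,:,::-1])
# hover to view mould: camera ~80mm ahead of the TCP; chuck yaw ~ -19
print(plan(o,(0.49,-.0,.24),9))
E
```

```text
t 11.15 p [0.4823 0.2954 0.2235] x-axis [0.988 0.155 0.002] F [ 0.9 -0.1 -0.3] open 0.996 q [ 0.34  0.15  1.62 -0.    1.37  1.75]
(array([-38.2, 293. , -16.7]), array([-0.0004, -0.0021, -0.0013]))
```

View pics/w8.png

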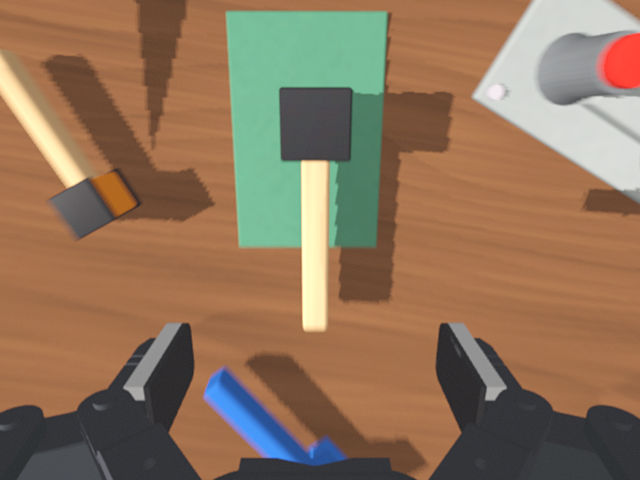

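The mallet stands inside the mat (head at 315,123). Now I'll go and view the mould.

>>> step_arm(targets="-10 60 -15 0 0 0; -25 120 -15 0 0 0; -38 180 -15 0 0 0; -38 240 -15 0 0 0; -38 300 -15 0 0 0; -38 310 -15 0 0 0; -38 310 -15 0 0 0")

```text
time_s: 12.08
eef_pos: [0.4924, -0.0171, 0.2355]
eef_rot: [-0.0, 0.997, 0.077, -0.0]
wrist_force: [0.1, -0.1, -0.3]
opening: 0.998
```

```bash
python3 - <<'E'
from h import *
from bench import optics
import pickle
o=show()
s=optics.camera("wrist");pickle.dump(s,open("w9.pkl","wb")); cv2.imwrite("pics/w9.png",s["image"][:,:,::-1])
E
```

```text
t 12.07 p [ 0.4924 -0.0171  0.2355] x-axis [ 0.988  0.153 -0.   ] F [ 0.1 -0.1 -0.3] open 0.998 q [-0.28 -0.03  1.78  0.    1.39  1.14]
```

View pics/w9.png

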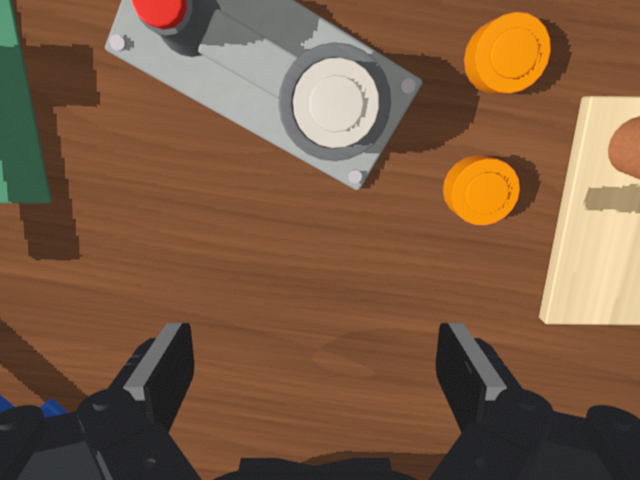

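The mould is the white disc at about (336,101) inside the ring, the pin is at (162,8), and the board's left edge runs from (582,97) to (541,322).

```bash
python3 - <<'E'
from h import *
import pickle
np.set_printoptions(precision=4,suppress=True)
W=Cam(pickle.load(open("w9.pkl","rb")));o=show()
m=W.mask((0,0,165),(40,45,255)); 
for ce,st,mm in blobs(m,800):
    if st[1]>20 and st[0]>260 and st[0]<330:
        c=max(cv2.findContours(mm,cv2.RETR_EXTERNAL,cv2.CHAIN_APPROX_NONE)[0],key=cv2.contourArea); e=cv2.fitEllipse(c);print(ce,st,e)
        P=W.plane([e[0]],.087)[0]; L=W.plane([(st[0],ce[1]),(st[0]+st[2],ce[1])],.088); print(P,L.mean(0),np.linalg.norm(L[0]-L[1]))
        print(plan(o,(P[0],P[1],.067),9))
g=cv2.findContours((m>0).astype(np.uint8),cv2.RETR_EXTERNAL,cv2.CHAIN_APPROX_NONE)
B=W.plane([(582,97),(541,322)],.015);print("board -? edge",B, np.linalg.norm(B[0]-B[1]),np.degrees(np.arctan2(*(B[0]-B[1])[[1,0]])))
E
```

```text
t 12.12 p [ 0.4923 -0.0161  0.2355] x-axis [ 0.988  0.155 -0.   ] F [-0.2 -0.4  0.9] open 1.001 q [-0.27 -0.03  1.78  0.    1.39  1.14]
[334.7725 102.2093] [ 293   58   85   90 5873] ((335.3459777832031, 102.28955841064453), (84.15811920166016, 89.00804138183594), 7.93873405456543)
[ 0.5749 -0.0183  0.087 ] [ 0.5749 -0.0184  0.088 ] 0.059321915799144274
(array([ 81.3,  15.1, 168.5]), array([-0.0008,  0.0004, -0.0014]))
board -? edge [[ 0.6125 -0.23    0.015 ]
 [ 0.3987 -0.2644  0.015 ]] 0.2165398550636967 9.142109351907934
```

>>> step_arm(targets="40 10 0 0 0 0; 81 15 30 0 0 0; 81 15 80 0 0 0; 81 15 115 0 0 0; 81 15 130 0 0 0; 81 15 130 0 0 0", grip=100)

```text
time_s: 12.88
eef_pos: [0.5744, -0.0178, 0.1054]
eef_rot: [-0.0, 0.997, 0.079, -0.001]
wrist_force: [-0.1, -0.1, 0.3]
opening: 0.997
```

```bash
python3 - <<'E'
from h import *
from bench import optics
import pickle
o=show()
s=optics.camera("wrist"); cv2.imwrite("pics/w10.png",s["image"][:,:,::-1])
s=optics.camera("side"); cv2.imwrite("pics/d10.png",cv2.resize(s["image"][150:330,180:420],None,fx=3,fy=3)[:,:,::-1])
print(plan(o,(.575,-.0183,.067),9))
E
```

```text
t 12.88 p [ 0.5744 -0.0178  0.1054] x-axis [ 0.988  0.157 -0.001] F [-0.1 -0.1  0.3] open 0.997 q [-0.24  0.29  1.69  0.    1.15  1.18]
(array([ 0.6,  0.6, 38.4]), array([-0.0008,  0.0013,  0.0003]))
```

View pics/w10.png

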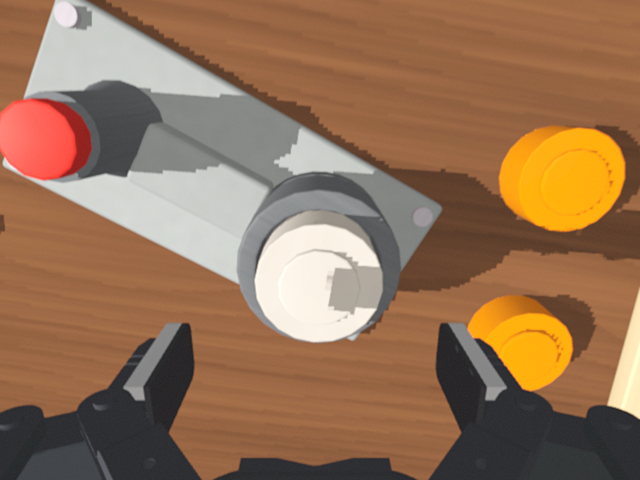

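View pics/d10.png

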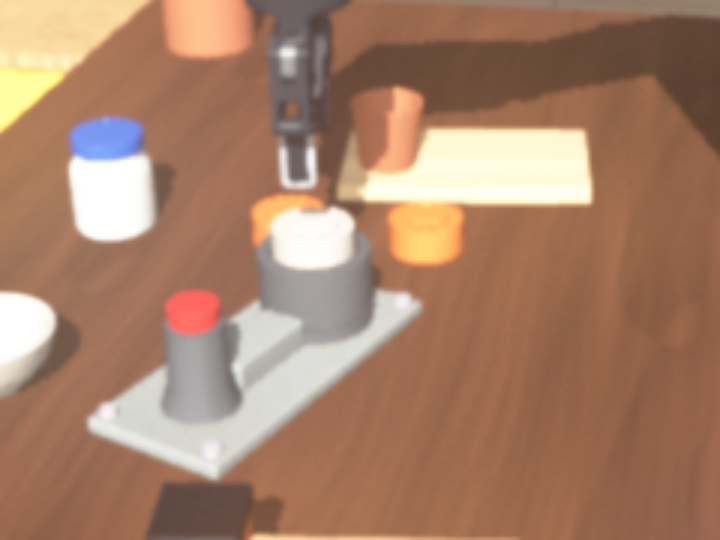

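The mould at (318,290) is centred between the pads. I'll descend to just above the rim, then close.

>>> step_arm(targets="0 1 15 0 0 0; 0 1 28 0 0 0; 0 1 36 0 0 0; 0 1 38 0 0 0; 0 1 38 0 0 0")

```text
time_s: 13.6
eef_pos: [0.575, -0.0202, 0.0677]
eef_rot: [-0.0, 0.997, 0.078, -0.0]
wrist_force: [-0.0, 0.4, 0.4]
opening: 0.997
```

>>> step_arm(targets="0 0 0 0 0 0; 0 0 0 0 0 0; 0 0 0 0 0 0; 0 0 0 0 0 0; 0 0 0 0 0 0; 0 0 0 0 0 0", grip=0)

```text
time_s: 14.35
eef_pos: [0.5754, -0.0207, 0.0684]
eef_rot: [0.0, 0.997, 0.077, 0.001]
wrist_force: [0.2, 0.1, 0.1]
opening: -0.002
```

```bash
python3 - <<'E'
from h import *
from bench import optics
o=show()
s=optics.camera("side"); cv2.imwrite("pics/d11.png",cv2.resize(s["image"][190:300,220:370],None,fx=5,fy=5)[:,:,::-1])
s=optics.camera("wrist"); cv2.imwrite("pics/w11.png",s["image"][:,:,::-1])
E
```

```text
t 14.35 p [ 0.5754 -0.0207  0.0684] x-axis [0.988 0.154 0.001] F [0.2 0.1 0.1] open -0.002 q [-0.24  0.35  1.71  0.    1.08  1.17]
```

View pics/d11.png

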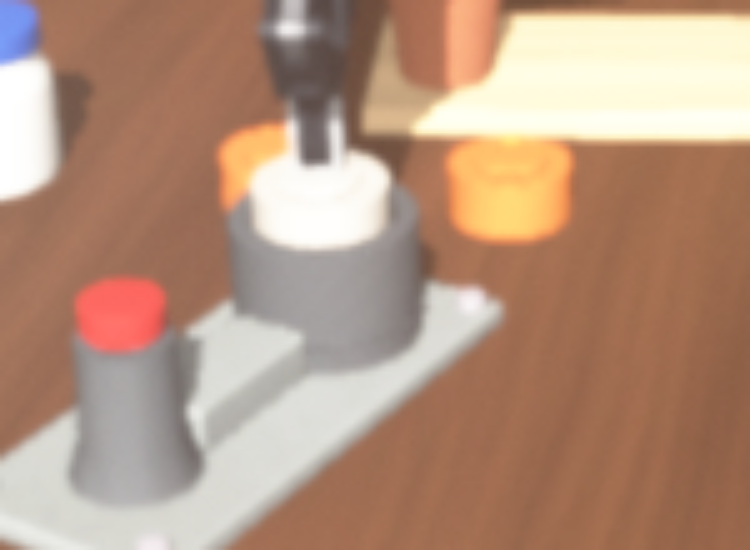

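View pics/w11.png

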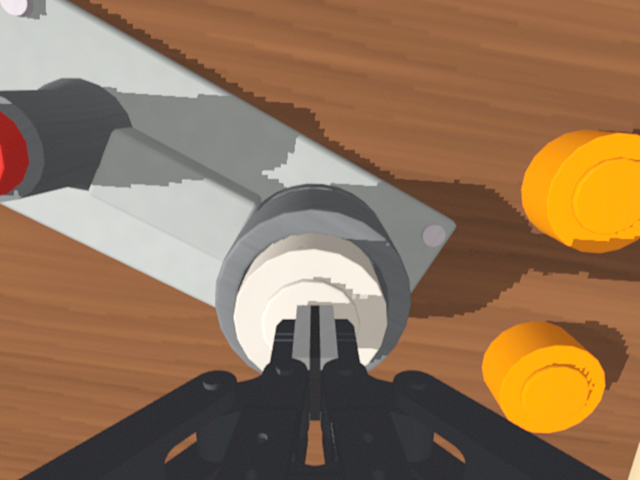

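The fingers shut fully without holding the mould: the tips are at (315,310) in the wrist view, over the mould's top. I'll check the geometry before moving.

```bash
python3 - <<'E'
from h import *
from bench import optics
import pickle
np.set_printoptions(precision=4,suppress=True)
o=show()
w=optics.camera("wrist");W=Cam(w);S0=optics.camera("scene");S=Cam(S0);D=Cam(optics.camera("side"))
r=rot(o["eef_rot"]);p=o["eef_pos"]
for k in (0,-.013,-.019,-.03): print("tool z",k,W.proj(p+r.apply([0,0,k])),S.proj(p+r.apply([0,0,k])),D.proj(p+r.apply([0,0,k])))
for z in(.068,.072,.088,.092): print("mould axis z",z,W.proj([.575,-.0183,z]),"D",D.proj([.575,-.0183,z]),"S",S.proj([.575,-.0183,z]))
cv2.imwrite("pics/s11.png",cv2.resize(S.im[200:340,200:360],None,fx=5,fy=4.2)[:,:,::-1])
E
```

```text
t 14.45 p [ 0.5752 -0.0203  0.068 ] x-axis [0.988 0.155 0.   ] F [ 0.  -3.7  3.9] open 0.001 q [-0.24  0.35  1.71 -0.    1.08  1.17]
tool z 0 [[315.8217 301.6966]] [[258.4899 287.8829]] [[283.2993 231.8551]]
tool z -0.013 [[315.9199 316.1978]] [[258.1653 283.0226]] [[283.0222 226.5166]]
tool z -0.019 [[315.9702 323.6339]] [[258.0136 280.7511]] [[282.8933 224.0322]]
tool z -0.03 [[316.0722 338.7145]] [[257.7324 276.5393]] [[282.6552 219.4438]]
mould axis z 0.068 [[311.1586 301.4196]] D [[283.1306 232.2583]] S [[259.5253 287.9782]]
mould axis z 0.072 [[311.0914 305.6578]] D [[283.0445 230.6197]] S [[259.4276 286.4921]]
mould axis z 0.088 [[310.791  324.6054]] D [[282.6972 224.0082]] S [[259.0318 280.4689]]
mould axis z 0.092 [[310.7069 329.9131]] D [[282.6096 222.3409]] S [[258.9315 278.943 ]]
```

View pics/s11.png

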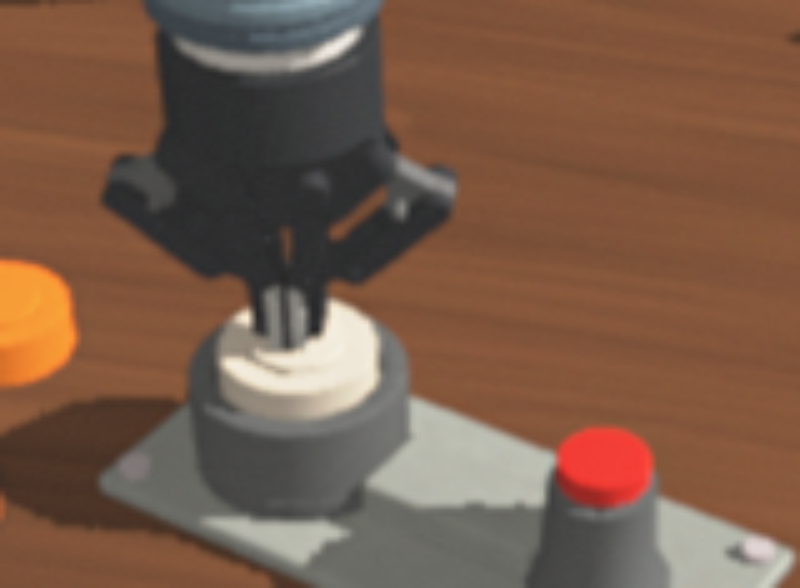

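```bash
python3 - <<'E'
from h import *
from bench import optics
import pickle
np.set_printoptions(precision=4,suppress=True)
o=show(); r=rot(o["eef_rot"]);p=o["eef_pos"]
W=Cam(optics.camera("wrist")); D=Cam(pickle.load(open("d6.pkl","rb")))
f=lambda P:(-W.r.inv().apply(P-W.p)[2]).round(4)
for k in (0,-.01,-.02,-.03,-.04):
  print(k,"depth",f(p+r.apply([0,0,k])),"front edge",W.proj(p+r.apply([.011,0.0,k])).round(1),"front edge open",W.proj(p+r.apply([.011,.0425,k])).round(1),"half .0105",W.proj(p+r.apply([.011,.0105,k])).round(1))
# d10: near finger (+world y = -tool y) inner/outer at z
q=np.array([.5744,-.0178,.1054])
for k in (0,-.013,-.02,-.03): print("d10 near finger",k,D.proj(q+r.apply([0,-.045,k])).round(1))
for k in (0,-.006,-.013,-.02): print("d3 handle finger",k,D.proj(np.array([.4813,.2961,.1968])+r.apply([0,-.018,k])).round(1))
E
```

```text
t 14.6 p [ 0.5752 -0.0202  0.0679] x-axis [0.988 0.156 0.   ] F [ 0.4 -3.8  4.7] open 0.001 q [-0.24  0.35  1.71 -0.    1.08  1.17]
0 depth 0.1806 front edge [[315.9 277.9]] front edge open [[417.4 277.9]] half .0105 [[340.9 277.9]]
-0.01 depth 0.1711 front edge [[315.9 287.7]] front edge open [[423.2 287.8]] half .0105 [[342.4 287.7]]
-0.02 depth 0.1616 front edge [[316.  298.7]] front edge open [[429.7 298.8]] half .0105 [[344.1 298.7]]
-0.03 depth 0.1521 front edge [[316.1 311.1]] front edge open [[437.1 311.2]] half .0105 [[346.  311.2]]
-0.04 depth 0.1426 front edge [[316.2 325.3]] front edge open [[445.4 325.4]] half .0105 [[348.2 325.3]]
d10 near finger 0 [[280.1 226.3]]
d10 near finger -0.013 [[279.8 220.6]]
d10 near finger -0.02 [[279.6 217.5]]
d10 near finger -0.03 [[279.4 213.1]]
d3 handle finger 0 [[283.1 262.4]]
d3 handle finger -0.006 [[282.9 258.8]]
d3 handle finger -0.013 [[282.7 254.6]]
d3 handle finger -0.02 [[282.4 250.3]]
```

Side and wrist views agree that the visible fingertips sit about 24 mm (shut) to 33 mm (open) short of the reported TCP, so the fingers closed just on the mould's top. I'll rise, open, re-check the mould, then go lower.

>>> step_arm(targets="0 0 -10 0 0 0; 0 0 -20 0 0 0; 0 0 -20 0 0 0")

```text
time_s: 15.02
eef_pos: [0.5758, -0.02, 0.089]
eef_rot: [0.0, 0.997, 0.078, 0.001]
wrist_force: [1.2, -0.0, -0.9]
opening: -0.001
```

>>> step_arm(targets="0 0 0 0 0 0; 0 0 0 0 0 0; 0 0 0 0 0 0; 0 0 0 0 0 0; 0 0 -20 0 0 0; 0 0 -20 0 0 0", grip=100)

```text
time_s: 15.78
eef_pos: [0.5763, -0.0205, 0.1092]
eef_rot: [0.0, 0.997, 0.078, 0.002]
wrist_force: [0.1, 0.3, 0.2]
opening: 0.999
```

```bash
python3 - <<'E'
from h import *
from bench import optics
import pickle
np.set_printoptions(precision=4,suppress=True)
o=show()
w=optics.camera("wrist");W=Cam(w); cv2.imwrite("pics/w12.png",W.im[:,:,::-1])
m=W.mask((0,0,165),(40,45,255))
for ce,st,mm in blobs(m,800): print(ce,st)
D=Cam(optics.camera("side")); cv2.imwrite("pics/d12.png",cv2.resize(D.im[190:300,220:370],None,fx=5,fy=5)[:,:,::-1])
print(W.proj([.575,-.0183,.092]))
E
```

```text
t 15.78 p [ 0.5763 -0.0205  0.1092] x-axis [0.988 0.155 0.003] F [0.1 0.3 0.2] open 0.999 q [-0.24  0.29  1.69  0.    1.16  1.17]
[304.8853 278.1064] [  248   215   120   122 10456]
[[310.6476 287.2447]]
```

View pics/w12.png

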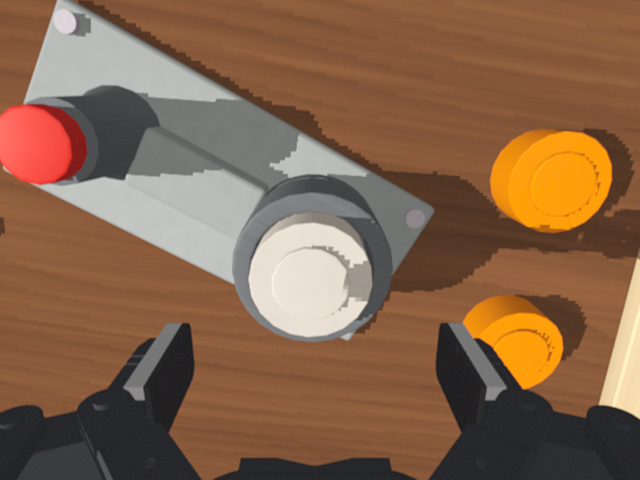

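View pics/d12.png

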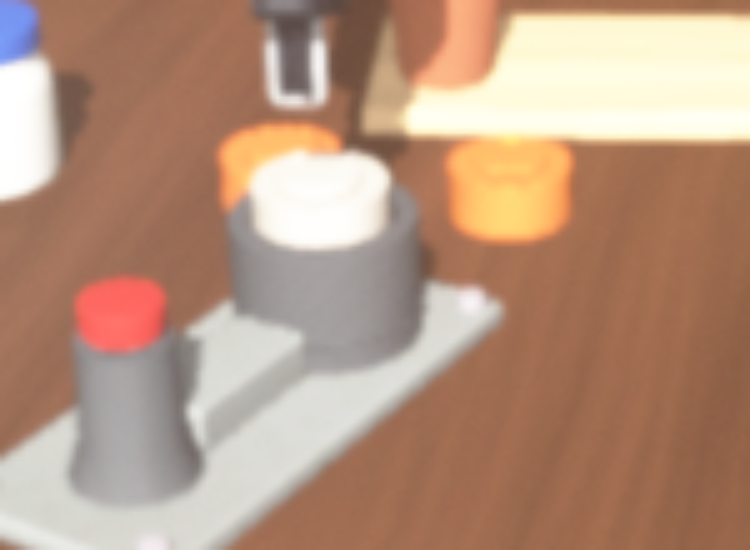

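The mould is still proud and level at (311,276), and the pin is still home. I'll descend further with the fingers open, centring 2 mm.

>>> step_arm(targets="-1 -2 20 0 0 0; -1 -2 40 0 0 0; -1 -2 54 0 0 0; -1 -2 60 0 0 0; -1 -2 62 0 0 0; -1 -2 62 0 0 0", grip=100)

```text
time_s: 16.62
eef_pos: [0.5741, -0.0184, 0.0462]
eef_rot: [0.0, 0.997, 0.078, 0.0]
wrist_force: [-0.7, -0.9, 0.3]
opening: 1.002
```

```bash
python3 - <<'E'
from h import *
from bench import optics
o=show()
W=Cam(optics.camera("wrist")); cv2.imwrite("pics/w13.png",W.im[:,:,::-1])
D=Cam(optics.camera("side")); cv2.imwrite("pics/d13.png",cv2.resize(D.im[190:300,220:370],None,fx=5,fy=5)[:,:,::-1])
E
```

```text
t 16.62 p [ 0.5741 -0.0184  0.0462] x-axis [0.988 0.155 0.001] F [-0.7 -0.9  0.3] open 1.002 q [-0.24  0.38  1.72  0.    1.04  1.18]
```

View pics/w13.png

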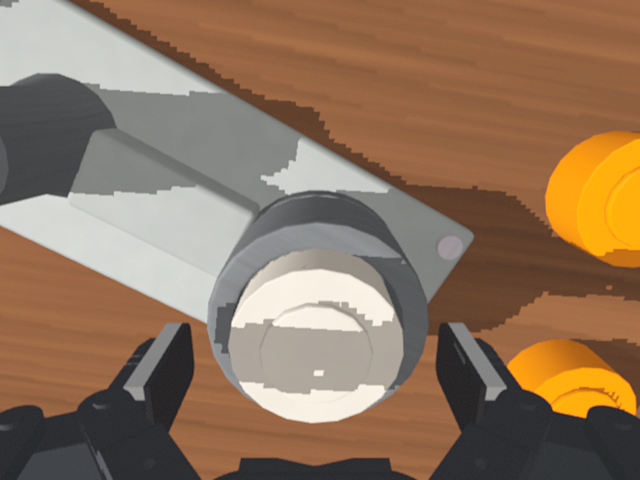

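View pics/d13.png

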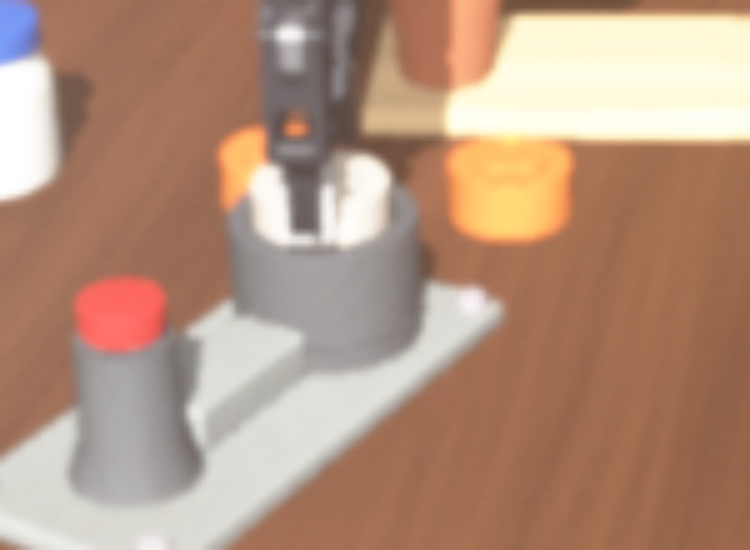

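>>> step_arm(targets="0 0 0 0 0 0; 0 0 0 0 0 0; 0 0 0 0 0 0; 0 0 0 0 0 0; 0 0 0 0 0 0", grip=0)

```text
time_s: 17.35
eef_pos: [0.574, -0.0185, 0.0461]
eef_rot: [0.0, 0.997, 0.078, 0.0]
wrist_force: [0.2, 0.1, 4.6]
opening: 0.674
```

The fingers stopped at 67% opening, about 58 mm, so the mould is gripped. I'll lift it slowly.

>>> step_arm(targets="0 0 -3 0 0 0; 0 0 -10 0 0 0; 0 0 -20 0 0 0; 0 0 -32 0 0 0; 0 0 -46 0 0 0; 0 0 -60 0 0 0; 0 0 -70 0 0 0; 0 0 -70 0 0 0")

```text
time_s: 18.35
eef_pos: [0.5745, -0.0185, 0.117]
eef_rot: [0.0, 0.997, 0.078, 0.001]
wrist_force: [0.3, 0.0, -1.3]
opening: 0.674
```

```bash
python3 - <<'E'
from h import *
from bench import optics
import pickle
o=show()
W=Cam(optics.camera("wrist")); cv2.imwrite("pics/w14.png",W.im[:,:,::-1])
d=optics.camera("side");pickle.dump(d,open("d14.pkl","wb"));D=Cam(d); cv2.imwrite("pics/d14.png",cv2.resize(D.im[150:300,200:400],None,fx=4,fy=4)[:,:,::-1])
E
```

```text
t 18.35 p [ 0.5745 -0.0185  0.117 ] x-axis [0.988 0.155 0.002] F [ 0.3  0.  -1.3] open 0.674 q [-0.24  0.28  1.69  0.    1.17  1.18]
```

View pics/w14.png

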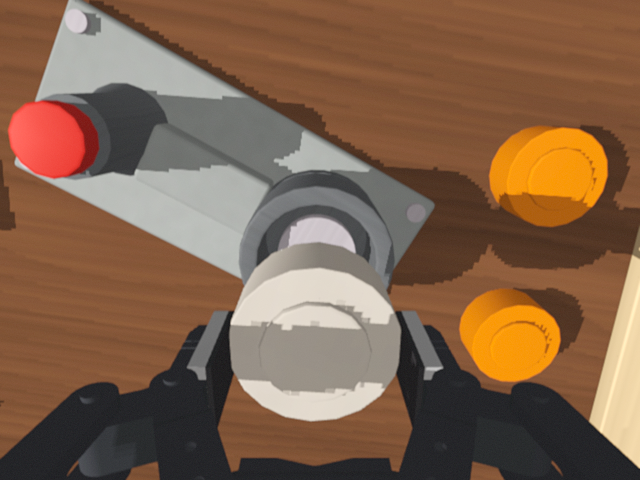

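View pics/d14.png

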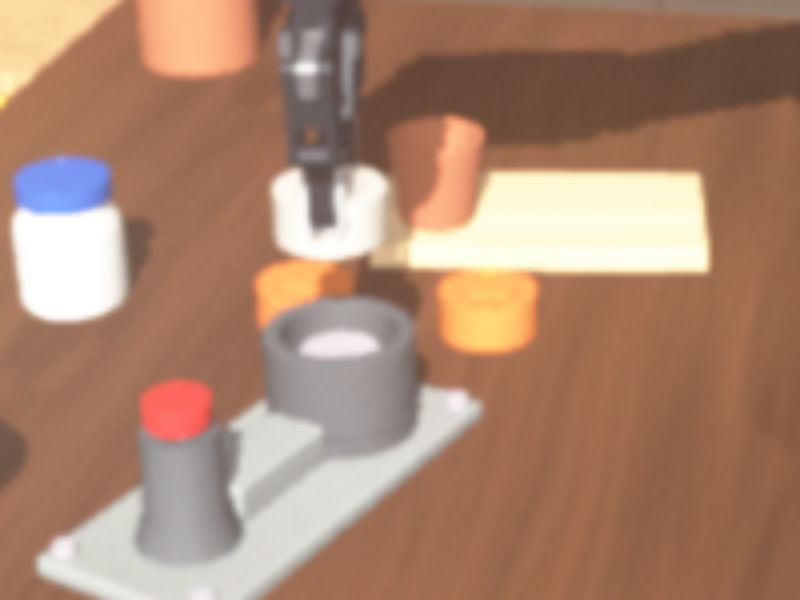

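Lifted level, with the ejector visible in the ring below and the pin still home. Now on to the free half of the board.

```bash
python3 - <<'E'
from h import *
o=show(); print(plan(o,(.461,-.320,.12),9.0))
E
```

```text
t 18.45 p [ 0.5735 -0.0183  0.1156] x-axis [ 0.988  0.155 -0.   ] F [-0.3  0.4 -1.6] open 0.672 q [-0.24  0.28  1.69  0.    1.17  1.18]
(array([-157.9,  280.6,   -4.4]), array([-0.0002,  0.0003, -0.0013]))
```

>>> step_arm(targets="-10 15 -8 0 0 0; -32 57 -8 0 0 0; -56 99 -8 0 0 0; -80 141 -8 0 0 0; -104 183 -8 0 0 0; -128 225 -8 0 0 0; -150 265 -6 0 0 0; -158 281 -4 0 0 0")

```text
time_s: 19.45
eef_pos: [0.4594, -0.3233, 0.1198]
eef_rot: [0.0, 0.997, 0.076, -0.0]
wrist_force: [0.1, 1.0, -2.0]
opening: 0.679
```

```bash
python3 - <<'E'
from h import *
from bench import optics
import pickle
o=show()
w=optics.camera("wrist");pickle.dump(w,open("w15.pkl","wb"));W=Cam(w); cv2.imwrite("pics/w15.png",W.im[:,:,::-1])
s=optics.camera("scene"); cv2.imwrite("pics/s15.png",cv2.resize(s["image"][150:350,60:320],None,fx=3,fy=3)[:,:,::-1])
E
```

```text
t 19.45 p [ 0.4594 -0.3233  0.1198] x-axis [ 0.988  0.152 -0.   ] F [ 0.1  1.  -2. ] open 0.679 q [-0.82  0.25  1.72 -0.    1.17  0.59]
```

View pics/w15.png

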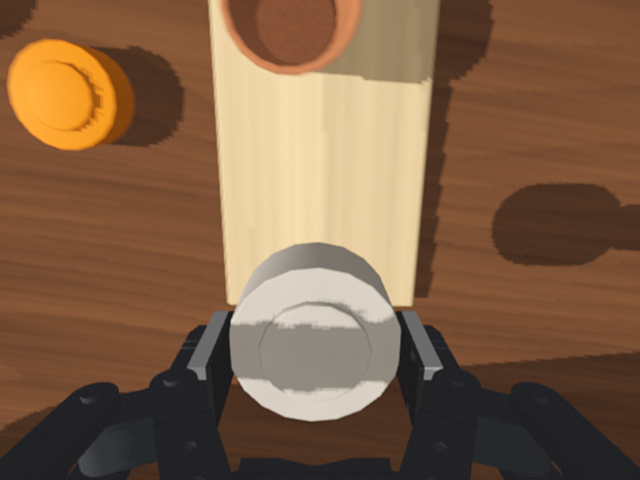

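View pics/s15.png

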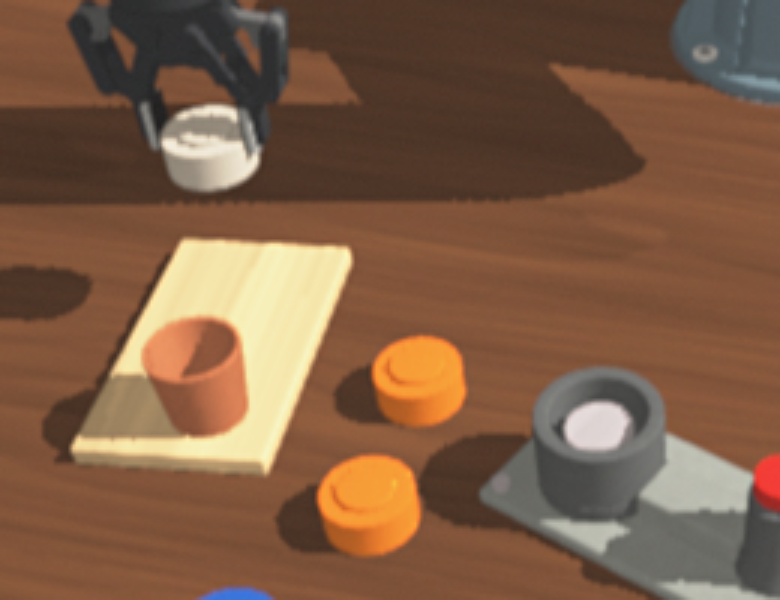

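```bash
python3 - <<'E'
from h import *
import pickle
np.set_printoptions(precision=4,suppress=True)
W=Cam(pickle.load(open("w15.pkl","rb")));o=show()
a,b=W.plane([(229,304),(413,304)],.015);c=W.plane([(211,5)],.015)[0]
print(a,b,np.linalg.norm(a-b),c)
x=(c-a);x/=np.linalg.norm(x);print("yaw",np.degrees(np.arctan2(x[1],x[0])))
m=(a+b)/2;print("board centre",m+.11*x,"tcp in board x",(o["eef_pos"]-m)@x-.11,"mould axis target",m+.055*x)
t=m+.053*x;print(plan(o,(t[0],t[1],.02),9.2))
E
```

```text
t 19.55 p [ 0.4599 -0.3222  0.1195] x-axis [ 0.988  0.152 -0.001] F [ 0.5  1.  -1.5] open 0.681 q [-0.82  0.25  1.72 -0.    1.17  0.6 ]
[ 0.3977 -0.2717  0.015 ] [ 0.4174 -0.3992  0.015 ] 0.1290759744142634 [ 0.582  -0.2448  0.015 ]
yaw 8.291930828598336
board centre [ 0.5164 -0.3196  0.015 ] tcp in board x -0.056244973404754095 mould axis target [ 0.462  -0.3275  0.015 ]
(array([-0.7,  5.6, 99.5]), array([-0.0004,  0.0005, -0.0078]))
```

The board width checks out (129 mm) and the mould is over its free half. I'll descend, then creep down watching the force.

>>> step_arm(targets="0 2 20 0 0 0; 0 2 45 0 0 0; 0 2 70 0 0 0; 0 2 88 0 0 0; 0 2 98 0 0 0; 0 2 104 0 0 0; 0 2 108 0 0 0; 0 2 108 0 0 0")

```text
time_s: 20.55
eef_pos: [0.4617, -0.3226, 0.012]
eef_rot: [0.0, 0.997, 0.078, 0.0]
wrist_force: [-0.3, 1.0, -0.5]
opening: 0.676
```

>>> step_arm(targets="0 0 2 0 0 0; 0 0 4 0 0 0; 0 0 6 0 0 0; 0 0 6 0 0 0")

```text
time_s: 21.05
eef_pos: [0.4614, -0.3223, 0.0056]
eef_rot: [-0.0, 0.997, 0.078, -0.0]
wrist_force: [-0.5, 0.4, -2.3]
opening: 0.672
```

```bash
python3 - <<'E'
from h import *
from bench import optics
o=show()
d=optics.camera("side");cv2.imwrite("pics/d16.png",cv2.resize(d["image"][150:250,270:420],None,fx=5,fy=5)[:,:,::-1])
E
```

```text
t 21.05 p [ 0.4614 -0.3223  0.0056] x-axis [ 0.988  0.155 -0.   ] F [-0.5  0.4 -2.3] open 0.672 q [-0.82  0.42  1.76 -0.    0.96  0.59]
```

View pics/d16.png

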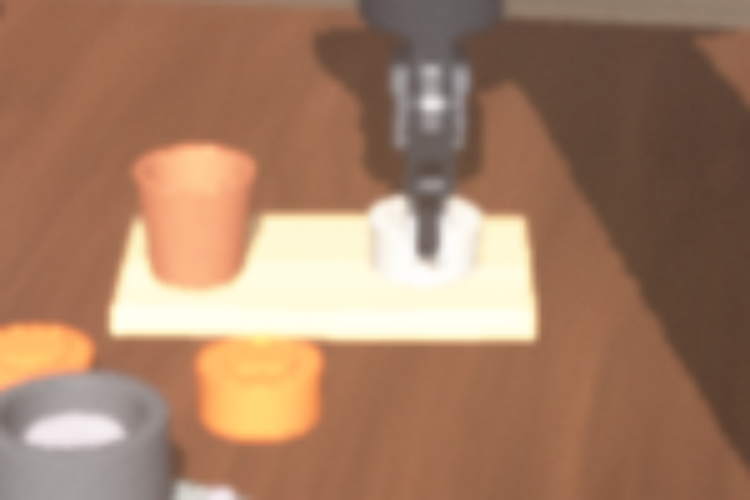

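The mould is just above the board's free half, with the cup untouched. I'll creep further down until contact.

>>> step_arm(targets="0 0 1 0 0 0; 0 0 2 0 0 0; 0 0 2 0 0 0")

```text
time_s: 21.48
eef_pos: [0.4616, -0.3225, 0.0046]
eef_rot: [0.0, 0.997, 0.078, -0.0]
wrist_force: [-3.0, 1.6, 5.8]
opening: 0.673
```

>>> step_arm(targets="0 0 1 0 0 0; 0 0 2 0 0 0; 0 0 2 0 0 0")

```text
time_s: 21.85
eef_pos: [0.4616, -0.3225, 0.0045]
eef_rot: [-0.0, 0.997, 0.078, -0.0]
wrist_force: [-8.2, 6.7, 23.0]
opening: 0.677
```

Contact: the mould is seated. I'll relieve the push by 2 mm, then open and retreat.

>>> step_arm(targets="0 0 -2 0 0 0; 0 0 -2 0 0 0")

```text
time_s: 22.1
eef_pos: [0.4619, -0.3227, 0.0046]
eef_rot: [0.0, 0.997, 0.078, 0.0]
wrist_force: [-1.5, 2.3, 7.4]
opening: 0.677
```

>>> step_arm(targets="0 0 0 0 0 0; 0 0 0 0 0 0; 0 0 0 0 0 0; 0 0 0 0 0 0; 0 0 -10 0 0 0; 0 0 -40 0 0 0; 0 0 -90 0 0 0; 0 0 -150 0 0 0", grip=100)

```text
time_s: 23.1
eef_pos: [0.4609, -0.3218, 0.155]
eef_rot: [-0.001, 0.997, 0.078, -0.001]
wrist_force: [1.3, -1.1, 0.6]
opening: 1.001
```

```bash
python3 - <<'E'
from h import *
from bench import optics
import pickle
np.set_printoptions(precision=4,suppress=True)
o=show()
d=optics.camera("side");D=Cam(d);cv2.imwrite("pics/d17.png",d["image"][:,:,::-1])
s=optics.camera("scene");S=Cam(s);cv2.imwrite("pics/s17.png",s["image"][:,:,::-1])
w=optics.camera("wrist");cv2.imwrite("pics/w17.png",w["image"][:,:,::-1]);pickle.dump(w,open("w17.pkl","wb"))
E
```

```text
t 23.1 p [ 0.4609 -0.3218  0.155 ] x-axis [ 0.988  0.155 -0.001] F [ 1.3 -1.1  0.6] open 1.001 q [-0.82  0.21  1.69 -0.    1.24  0.59]
```

View pics/d17.png

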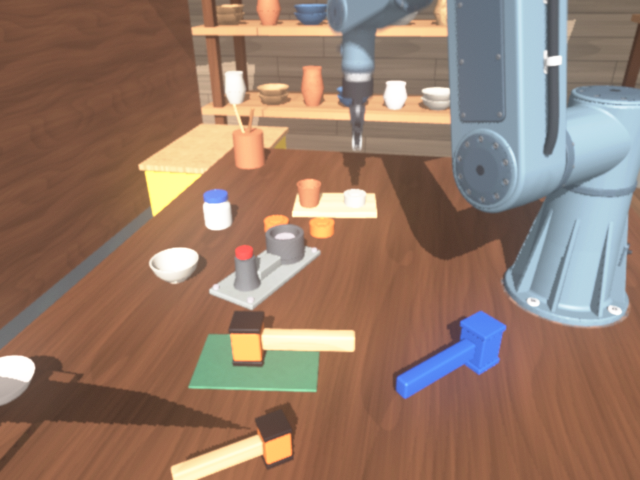

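View pics/s17.png

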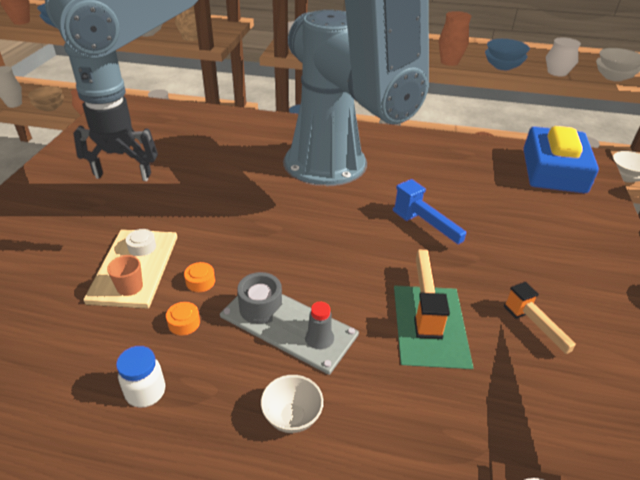

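View pics/w17.png

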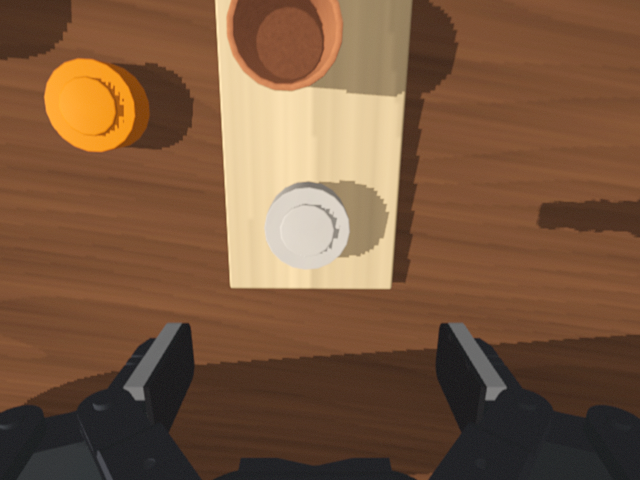

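The mould sits flat on the board's free half (308,228 in the wrist view), the mallet stands on the mat and the bystanders are in place. I'll check the pin and the bystanders in numbers, then hand in.

```bash
python3 - <<'E'
from h import *
from bench import optics,ticket
import pickle
np.set_printoptions(precision=4,suppress=True)
S=Cam(optics.camera("scene"));D=Cam(optics.camera("side"));S0,D0=[Cam(x) for x in pickle.load(open("c0.pkl","rb"))]
def red(c):
    h=c.hsv.astype(int);im=c.im.astype(int); m=((im[...,0]>120)&(im[...,0]>2.2*im[...,1])&(im[...,0]>2.2*im[...,2])&((h[...,0]<5)|(h[...,0]>174))).astype(np.uint8)
    return [ce for ce,st,_ in blobs(m,60) if 220<ce[1]<340 and 220<ce[0]<340][0]
print("pin",tri(S,red(S),D,red(D)),"start",tri(S0,red(S0),D0,red(D0)))
for n,(u0,u1,v0,v1) in dict(cup=(100,148,255,300),bowl=(255,330,370,436),jar=(112,170,342,410)).items():
    print(n,"mean pixel change",np.abs(S.im[v0:v1,u0:u1].astype(int)-S0.im[v0:v1,u0:u1]).mean().round(2))
W=Cam(pickle.load(open("w17.pkl","rb")));a,b=W.plane([(231,288),(392,289)],.015);m=(a+b)/2;n=b-a;n/=np.linalg.norm(n);x=np.array([-n[1],n[0],0]);c=W.plane([(307.5,226)],.043)[0]
print("mould in board",(c-m)@x-.11,(m-c)@n)
show(); print(ticket.hand_in())
E
```

```text
pin (array([0.6197, 0.1071, 0.0845]), np.float64(3.0240234026446115e-05)) start (array([0.6196, 0.1074, 0.1016]), np.float64(0.00022573687317717567))
cup mean pixel change 2.7
bowl mean pixel change 2.07
jar mean pixel change 2.01
mould in board -0.050413344780229886 0.003695091478696163
t 23.35 p [ 0.4615 -0.3224  0.1542] x-axis [0.988 0.155 0.   ] F [-0.4 -0.1 -0.5] open 1.002 q [-0.82  0.21  1.69  0.    1.24  0.59]
the job is handed in; nothing more can be done
None
```

I did the whole job and handed it in at 23.35 s. The one uncertain result is how far home the pin still is.

- **Pin:** I drove it home with two mallet blows. Straight afterwards the cameras put it 19.6 mm down. The last check put it only about 17 mm down against the 16 mm limit, with 1–2 mm of measuring error. It may have crept back when the fingers first shut on top of the mould, pressing it by about 4 N. I ran that check in the same script as the hand-in, so I saw the number too late to act on it.
- **First grasp of the mould:** It failed because the fingertips showed about 24–33 mm short of the reported tool point. I went lower and gripped it at 67% opening.
- **Mould placing:** I lowered it until it touched the board. I pushed 2 mm too far, which raised the wrist force to about 23 N, and eased off before opening. It stands upright at about x −50 mm, y +4 mm on the board. I judged it level by eye only.
- **Mallet:** It stands on the mat with its head well inside the edges.
- **Cup, bowl and jar:** The pictures show no change in any of them.
- **Camera disagreement:** The cameras differed from each other by up to about 8–10 mm on single points. For placing and grasping I relied on the wrist camera and on rays crossed from two views.

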